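# Slide the flat battery home in its charger

## Task

The thin flat battery lies loose in front of the white charging cradle. Rest the fingertips gently on the grey pad in the battery's top, slide it flat along the surface, copper end first, into the cradle and under the spring clip until it is fully home against the end stop, then let go of it. Do not lift it, do not touch its bare silver edges or the cradle, press with less than 30 N, and leave everything else where it is.

Things in the scene. Friction and masses are not known exactly. Their poses are not given: they have to be found in the camera images.
- battery: Thin flat dark slab, 120 x 96 x 7 mm, about 0.15 kg (varies), loose on the surface, too wide to grasp. Origin: centre of its underside; x runs along its length to the copper-striped end (goes in first), y across, z up. It is hard and bears at most 30 N. It slides easily (friction about 0.1); its grey pad grips the fingertips (about 1), so it follows them, creeping a little.
- patch (a point): Centre of the grey pad's pocket, 60 (along x) x 88 mm (along y), 26 mm behind the battery's centre, at rim height (7 mm). The hard pad, the place to press, lies 0 to 4 mm below this point, different each time: feel for it. Two fingertips 30 to 40 mm apart across the width also turn the battery. Pressed too lightly they slip; 14 to 20 N carries it past the clip.
- contact_end (a point): Middle of the battery's copper end face, 60 mm ahead of its centre, 4 mm above its underside.
- edge: The bare silver metal rim all round the battery and the bar across it ahead of the grey pad (x = 4 to 8 mm), each 4 mm wide, 7 mm high. Same origin and axes as the battery. Must not be touched by fingers or arm.
- cradle: Fixed glossy white charging cradle. Origin: on the surface, middle of its mouth; x points inward, y across, z up. Side walls 12 mm high, 100 mm apart inside, run from x = 0 to the end stop at x = 55 mm; guide wings flare to about 122 mm apart at x = -30 mm. No floor: the battery slides on the work surface. Behind the stop a body up to 70 mm high reaches to x = 110 mm. Do not touch.
- home (a point): Middle of the end stop's face in the cradle, 55 mm in from the mouth, 4 mm above the surface. When the battery is home its contact_end is here, half its length still sticks out of the mouth and its grey pad's middle lies about 31 mm before the mouth.
- clip (a joint): Silver spring clip over the cradle's mouth, hinged at its rear. 0 = down (its round nose, 8 mm radius, 50 mm wide, 12 mm inside the mouth, hangs 5.5 mm above the surface); grows as it lifts, about 0.03 rad when riding on the battery. It presses down with about 5 N; pushing the battery in under it takes about 5 N.
- tiers: Fixed three-level mint green plastic tray stack, 200 x 260 mm, 165 mm high, at the right-hand side. Origin: centre of its underside.
- console: Red handheld console, 85 x 200 x 16 mm, loose on the top tray. Origin: centre of its underside. Leave it alone.
- remote: Silver remote control, 42 x 150 x 16 mm, loose. Origin: centre of its underside. Leave it alone.
- controller: Small blue controller grip, about 70 x 100 x 24 mm, loose. Origin: centre of its underside. Leave it alone.
- earbud_case: White earbud case, 50 x 60 x 24 mm, loose. Origin: centre of its underside. Leave it alone.
- mug: Blue mug, 76 mm across, 85 mm high, loose. Origin: centre of its underside. Leave it alone.
- case_green: Flat green game case, 105 x 170 x 12 mm, loose. Origin: centre of its underside. Leave it alone.
- case_orange: Flat orange game case, 105 x 170 x 12 mm, loose. Origin: centre of its underside. Leave it alone.
Not all that is in view belongs to the job. There is more than one size of the battery; the one meant has the size given above.

How it is judged (in metres and radians):
On the way:
1. the battery's copper end is in the mouth and has lifted the spring clip (x of contact_end in the frame of cradle above 0.012 m and value of joint clip above 0.015 rad and angle between the x axis of battery and the x axis of cradle, either way round below 0.12 rad), for 0.05 s.
At the end, for the whole second after the job is handed in: The battery lies flat and still in the cradle under the spring clip, copper end within 3 mm of the end stop and within 5 mm of its middle, in line with the cradle within 0.06 rad, let go (x of contact_end in the frame of home above -0.003 m and horizontal distance between contact_end and home below 0.005 m and angle between the x axis of battery and the x axis of cradle, either way round below 0.06 rad and height (world z) of battery below 0.003 m and angle between battery's own z axis and vertical below 0.04 rad and value of joint clip above 0.015 rad and linear speed of battery below 0.01 m/s and contact force between the fingers and battery below 0.1 N); the robot touches nothing.
It fails at once if the battery is pressed with more than 30 N (contact force between the fingers and battery above 30 N).
It fails at once if the battery's bare silver edge is touched (more than 1 N) (contact force between any of the fingers, the arm and edge above 1 N).
It fails at once if the cradle or its clip is touched (more than 2 N) (contact force between any of the fingers, the arm and cradle above 2 N).
It fails at once if the battery is lifted off the surface (more than 8 mm) or tipped (height (world z) of battery above 0.008 m or angle between battery's own z axis and vertical above 0.15 rad).
It fails at once if another object is moved by more than 20 mm (distance of any of console, remote, controller, earbud_case, mug, case_green, case_orange from where it was at the start of the episode above 0.02 m).
It also fails if it takes over 72 s, if anything falls off the work surface, if the arm or the gripper's body presses on something with over 40 N, if the wrist force passes 120 N, or if a joint passes its speed limit or range.

## Robot

A 6-joint arm with a two-finger parallel gripper is mounted at the origin on the work surface. World frame = base frame: x ahead of the robot, y to its left, z up, the work surface at z = 0. Lengths are in m, angles in degrees, forces in N, time in s.
With the tool pointing down it reaches from about 0.35 to 0.875 m from the base axis. Payload 4.2 kg.
Tool frame: the origin (TCP) lies at the very end of the fingers, on their centre line; the grasp point (between the pads) lies 19 mm behind it; z points along the fingers, x is the direction in which the jaws open and shut, and the axes are right-handed (so a half turn about z gives the same grasp; the last joint's range is limited). The gripper opens to 87 mm and grips with 3 to 60 N. Pads are 19 mm wide; open, the fingers measure 117 mm over their backs; the gripper's body (75 mm by 190 mm) begins 51 mm behind the grasp point.
Start: joints at [-55.543, 22.042, 0.453, 0, -68.411, -14.817], TCP at [0.21, -0.589, 0.223] pointing down, gripper open.
Joint ranges: [-179.83, 179.83], [-69.29, 118.12], [-61.27, 80.66], [-181.25, 117.63], [-171.15, -9.14], [-177.46, 177.46]. Speed limits (degrees/s): [159.86, 159.86, 180, 180, 180, 180].

## Interface

Orientations are given as a 3x3 rotation matrix whose columns are the frame's x, y, z axes.
In Python, from station import sense, capture, finish_job gives the robot as it stands.
- The arm moves only by the shell command python3 -m crank 'ROWS' [OPENING]. ROWS is JSON, a list of rows, each a list of 4 numbers: the shift along the tool's x, y, z in m, then the turn about the tool's z in rad. A call has 1 to 5 rows; each row shifts and turns the commanded pose from where the row before left it, along the tool's axes as they then stand; what a row does not reach is not made up. A row lasts 1/12 s, in which the tool goes at most 41.7 mm and 7.16 degrees, less where a joint would pass 70% of its speed; a pose out of reach is approached as far as the arm can. A call with a gripper value outside its range is refused whole. OPENING is the finger opening in m, from 0 to 0.087, set as the call begins (- or left out, the last holds). The fingers move at their own pace and stop on an object; the grip force is fixed at half the most. Time passes only in rows, so rows that do not move let the fingers close. It gives the time, the measured TCP pose, the force and the opening at its end, in the units of the state.
- sense(): the state, without advancing time (a new reading comes with each control period).
- capture(name): name is "scene" or "side" or "wrist"; returns a dict with "pixels" (420x560x3 uint8, red, green, blue), "depth" (420x560 float32, m along the optical axis (not along the pixel's ray), 0 where there is no reading), "fx", "fy", "cx", "cy" (pixels), "world_from_camera" (4x4, takes a point from camera to world coordinates); the wrist camera has in their place "hand_eye" (4x4, takes a point from camera to tool coordinates, whose origin is the TCP and whose axes are the tool frame's). Camera axes: x right, y down, z forward; pixel columns grow to the right and rows downward; lengths in m; the calibration is good to about 2 mm. A picture is of the moment at which its call begins: read the wrist's pose just before it.
- finish_job(): hands the job in, once; it reports no verdict.
The state is a dict: "time_s": time; "joints": joint angles; "joint_velocities": joint speeds; "effort": joint torques, N m; "tcp_pos": TCP position; "ee_rot": TCP orientation; "wrist_force": force on the tool from outside, world axes, zero at the start; "moment": the same for the moment, N m; "gripper_width": opening from 0.0 (shut) to 1.0 (fully open).
Only numpy, scipy, OpenCV 4.12 (cv2) and the standard library are available. Lean on these libraries where they do the work, as an engineer would, in place of code of your own. Each camera call takes 0.05 s, during which the arm holds its last target.

## Working session

There is one attempt and no reset: what is moved stays moved. The work goes in short steps, Python scripts to look and compute and a shell command to move; the robot and the scene stay as the last step left them, time stands still between calls to the robot, and variables do not carry over. Pictures are saved under pics/ and viewed, and the job is handed in when it is done.

```bash
mkdir -p pics; ls
python3 - <<'E'
from station import sense,capture
import cv2
s=sense();print({k:s[k] for k in s})
for n in ["scene","side","wrist"]:
    c=capture(n);cv2.imwrite(f"pics/{n}0.png",c["pixels"][:,:,::-1])
    print(n,c["fx"],c["cx"],c["cy"],c.get("world_from_camera",c.get("hand_eye")))
E
```

```text
pics
{'time_s': 0.0, 'joints': array([-5.55427406e+01,  2.20920195e+01,  3.79829603e-01, -2.73340716e-02,
       -6.84127839e+01, -1.48180672e+01]), 'joint_velocities': array([-0.02109471, -0.08652529,  0.00116061,  0.03806819,  0.06753276,
       -0.09072703]), 'effort': array([ 1.97925088e-03, -3.90662992e+01,  1.87413222e+01,  4.22006473e+00,
        1.11295338e-02, -1.69465575e-04]), 'tcp_pos': array([ 0.2098804 , -0.5880624 ,  0.22145099]), 'ee_rot': array([[-3.35929151e-01,  9.41886857e-01, -8.68307212e-04],
       [ 9.41884636e-01,  3.35930249e-01,  2.04946342e-03],
       [ 2.22205332e-03, -1.29370714e-04, -9.99997523e-01]]), 'wrist_force': array([0.27269847, 1.51909704, 0.27958577]), 'moment': array([-0.0007431 ,  0.01489358,  0.10641387]), 'gripper_width': 0.9970512706088046}
scene 395.50077914899174 272.7452311355346 206.60577608729534 [[-0.25204535  0.63229451 -0.73258228  1.3452494 ]
 [ 0.96753312  0.14995906 -0.20345009  0.21734633]
 [-0.01878302 -0.76007626 -0.64956237  0.87901121]
 [ 0.          0.          0.          1.        ]]
side 448.019280339832 274.44532555767506 202.7646802689632 [[-0.84865408 -0.38623997  0.36139305  0.0254202 ]
 [-0.52862052  0.59525894 -0.60516704  0.76487434]
 [ 0.01861726 -0.70461726 -0.7093433   1.0085399 ]
 [ 0.          0.          0.          1.        ]]
wrist 354.20154259946816 282.3996050515593 209.9557236126244 [[ 9.99999925e-01 -2.53189424e-04 -2.93823876e-04 -7.50606647e-04]
 [ 3.19848722e-04  9.66819619e-01  2.55459823e-01 -7.15416210e-02]
 [ 2.19394962e-04 -2.55459898e-01  9.66819628e-01 -1.61922740e-01]
 [ 0.00000000e+00  0.00000000e+00  0.00000000e+00  1.00000000e+00]]
```

View pics/scene0.png

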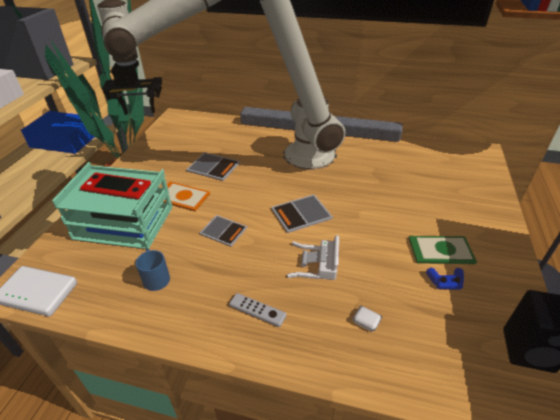

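View pics/side0.png

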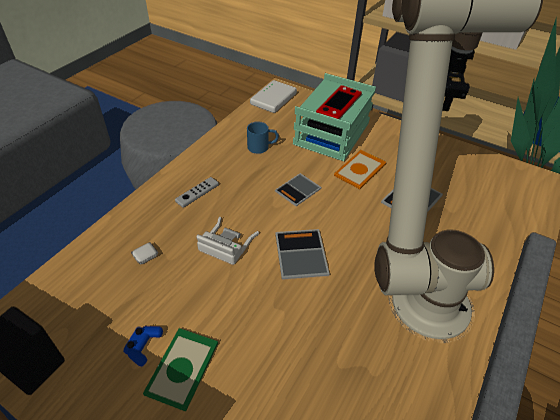

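View pics/wrist0.png

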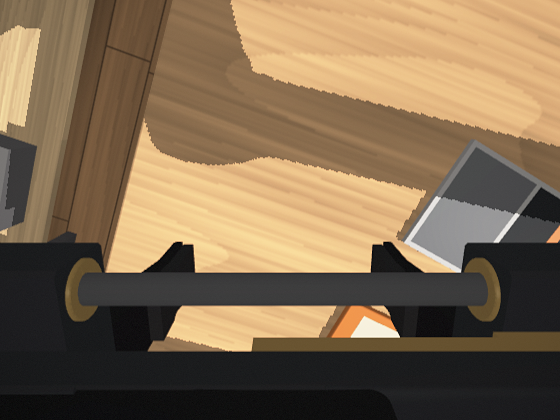

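Three batteries are candidates, at scene pixels A (301,213), B (222,230) and C (212,165). I'll enlarge each one and measure its corners.

```bash
cat > h.py <<'E'
import numpy as np,cv2
from station import sense,capture
def pix2plane(c,T,u,v,z):
    d=np.array([(u-c["cx"])/c["fx"],(v-c["cy"])/c["fy"],1.]);d=T[:3,:3]@d;o=T[:3,3]
    return o+d*(z-o[2])/d[2]
def wc(c,s=None):
    if "world_from_camera" in c: return np.array(c["world_from_camera"])
    T=np.eye(4);T[:3,:3]=s["ee_rot"];T[:3,3]=s["tcp_pos"];return T@np.array(c["hand_eye"])
def crop(img,x,y,w,h,k,name):
    cv2.imwrite(name,cv2.resize(img[y:y+h,x:x+w,::-1],None,fx=k,fy=k,interpolation=cv2.INTER_CUBIC))
E
python3 - <<'E'
from h import *
c=capture("scene");crop(c["pixels"],180,145,160,140,5,"pics/sc1.png")
c=capture("side");crop(c["pixels"],180,165,160,120,5,"pics/sd1.png")
E
```

```text
(no output)
```

View pics/sc1.png

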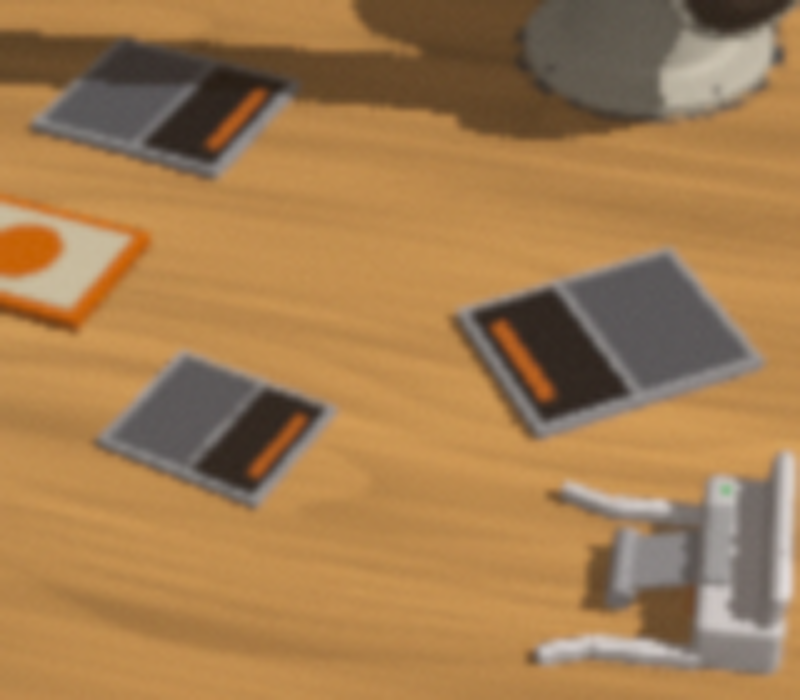

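View pics/sd1.png

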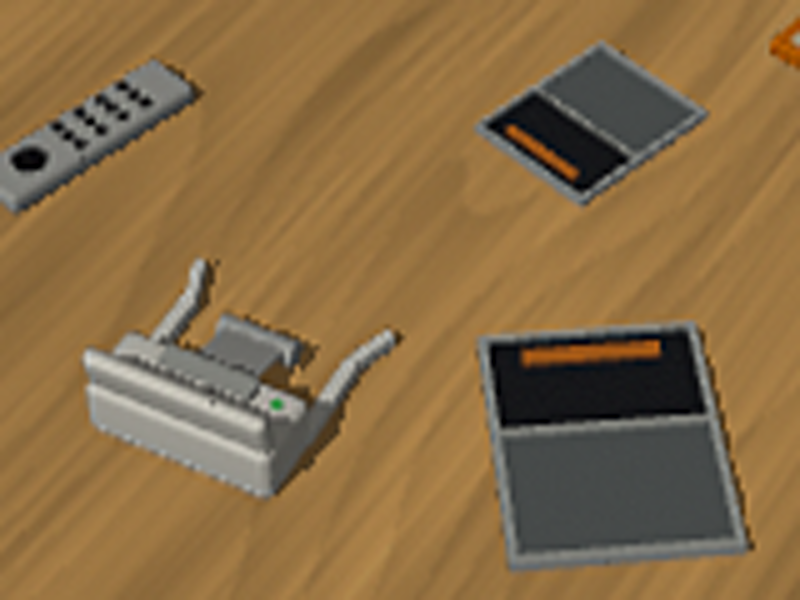

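The scene crop shows the corners of all three batteries and the cradle, whose mouth faces left (wing tips at about (565,490) and (540,655) in the crop). The side crop shows A, B and the cradle. Next I measure sizes.

Run:
```python
from h import *
def run(cam,x0,y0,sets):
    c=capture(cam);T=wc(c)
    for n,(pts,z) in sets.items():
        P=np.array([pix2plane(c,T,x0+(u+.5)/5-.5,y0+(v+.5)/5-.5,z) for u,v in pts])
        print(cam,n,"c",P.mean(0).round(4),"sides",[round(float(np.linalg.norm(P[i]-P[(i+1)%len(P)])),4) for i in range(len(P))])
        print(P.round(4)[:,:2].tolist())
run("scene",180,145,{"A":([(457,318),(672,250),(764,362),(541,437)],.007),"B":([(334,410),(184,352),(98,443),(256,506)],.007),"C":([(297,87),(125,40),(32,127),(214,178)],.007),
 "wing":([(565,490),(540,655)],.012)})
run("side",180,165,{"A":([(479,341),(697,323),(748,549),(511,567)],.007),"B":([(478,127),(602,43),(708,115),(585,204)],.007),"wing":([(393,336),(203,263)],.012)})
```

```text
scene A c [0.3686 0.0447 0.007 ] sides [0.166, 0.1289, 0.1628, 0.1278]
[[0.3712, -0.0594], [0.2656, 0.0688], [0.3674, 0.1479], [0.4701, 0.0215]]
scene B c [ 0.5084 -0.181   0.007 ] sides [0.1181, 0.0967, 0.1191, 0.0947]
[[0.4769, -0.1132], [0.4466, -0.2273], [0.5408, -0.2495], [0.5694, -0.1339]]
scene C c [ 0.1799 -0.3429  0.007 ] sides [0.1615, 0.1328, 0.1619, 0.1295]
[[0.1318, -0.2525], [0.0988, -0.4105], [0.2295, -0.434], [0.2594, -0.2748]]
scene wing c [0.5812 0.0542 0.012 ] sides [0.1296, 0.1296]
[[0.5168, 0.0472], [0.6456, 0.0612]]
side A c [0.3662 0.0383 0.007 ] sides [0.1312, 0.1647, 0.1302, 0.162]
[[0.4672, 0.0151], [0.3653, -0.0676], [0.2648, 0.0628], [0.3675, 0.1428]]
side B c [ 0.5044 -0.1866  0.007 ] sides [0.1187, 0.0963, 0.1177, 0.0961]
[[0.5645, -0.1404], [0.5377, -0.2561], [0.4443, -0.2322], [0.4712, -0.1175]]
side wing c [0.574  0.0497 0.012 ] sides [0.1296, 0.1296]
[[0.5096, 0.043], [0.6384, 0.0565]]
```

Battery B at (222,230) measures 0.118 x 0.096 m in both cameras. A and C are about 0.163 x 0.130. B is therefore the one meant, and the crops above confirm it. The two cameras disagree by about 5 mm, so I'll refine with the wrist camera. First I turn the tool and check the height of the tiers.

```bash
python3 - <<'E'
from h import *
c=capture("scene");T=wc(c)
for u,v in [(62,200),(75,172),(170,180),(155,215),(115,186)]:
    d=c["depth"][v,u];p=T@np.array([(u-c["cx"])/c["fx"]*d,(v-c["cy"])/c["fy"]*d,d,1]);print(u,v,p[:3].round(3))
E
python3 -m crank '[[0,0,0,-0.12],[0,0,0,-0.12],[0,0,0,-0.12],[0,0,0,-0.12],[0,0,0,-0.12]]' 0.035
python3 -m crank '[[0,0,0,-0.12],[0,0,0,-0.12],[0,0,0,-0.12]]'
```

```text
62 200 [ 0.629 -0.632  0.141]
75 172 [-0.33  -1.556 -0.573]
170 180 [ 0.292 -0.473 -0.002]
155 215 [ 0.5   -0.423  0.013]
115 186 [ 0.55  -0.497  0.159]
time_s: 0.82
tcp_pos: [0.2101, -0.5886, 0.2225]
ee_rot: [[-0.813, 0.583, 0.0], [0.583, 0.813, 0.0], [0.0, 0.0, -1.0]]
wrist_force: [0.4, 0.7, 0.4]
gripper_width: 0.71
time_s: 1.07
tcp_pos: [0.2101, -0.5886, 0.2225]
ee_rot: [[-0.966, 0.259, 0.0], [0.259, 0.966, 0.0], [-0.0, 0.0, -1.0]]
wrist_force: [0.1, -0.4, 0.0]
gripper_width: 0.479
```

```bash
R='[[-0.012,0.037,0,0],[-0.012,0.037,0,0],[-0.012,0.037,0,0],[-0.012,0.037,0,0],[-0.012,0.037,0,0]]'
python3 -m crank '[[-0.012,0.037,0,0],[-0.012,0.037,0,0],[-0.012,0.037,0,0],[-0.012,0.037,0,0],[-0.012,0.037,0,0]]' | grep tcp
python3 -m crank '[[-0.012,0.037,0,0],[-0.012,0.037,0,0],[-0.012,0.037,0,0],[-0.012,0.037,0,0],[-0.012,0.037,0,0]]' | grep tcp
python3 -m crank '[[-0.012,0.037,0,0],[-0.012,0.037,0,0],[-0.012,0.037,0,0],[-0.012,0.037,0,0],[-0.012,0.037,0,0]]'
python3 - <<'E'
from h import *
s=sense();c=capture("wrist");cv2.imwrite("pics/w1.png",c["pixels"][:,:,::-1]);np.savez("w1.npz",pos=s["tcp_pos"],rot=s["ee_rot"]);print(s["tcp_pos"],s["time_s"])
c=capture("scene");cv2.imwrite("pics/sc2.png",c["pixels"][:,:,::-1])
E
```

```text
tcp_pos: [0.3175, -0.4246, 0.2227]
tcp_pos: [0.4245, -0.2618, 0.2229]
time_s: 2.32
tcp_pos: [0.5314, -0.0992, 0.2229]
ee_rot: [[-0.964, 0.264, 0.001], [0.264, 0.964, -0.0], [-0.001, 0.0, -1.0]]
wrist_force: [0.8, -1.0, -0.2]
gripper_width: 0.4
[ 0.53136656 -0.09921917  0.22292796] 2.3167
```

View pics/w1.png

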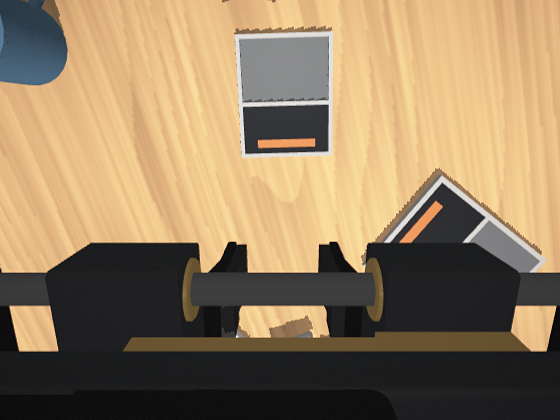

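The wrist view shows the target battery at (236..331, 30..157), copper stripe toward the gripper. I'll crop it, and also move ahead to view the cradle.

```bash
python3 -m crank '[[0.008,0.038,-0.01,-0.08],[0.008,0.038,-0.01,-0.08],[0.0,0.038,-0.01,-0.08],[0,0.038,-0.01,-0.08],[0,0.038,0,-0.05]]'|grep tcp
python3 -m crank '[[0,0.038,0,0],[0,0.038,0,0],[0,0.038,0,0],[0,0,0,0],[0,0,0,0]]'
python3 - <<'E'
from h import *
i=cv2.imread("pics/w1.png")[:,:,::-1];crop(i,220,20,130,150,4,"pics/w1c.png")
s=sense();c=capture("wrist");cv2.imwrite("pics/w2.png",c["pixels"][:,:,::-1]);np.savez("w2.npz",pos=s["tcp_pos"],rot=s["ee_rot"],depth=c["depth"]);print(s["tcp_pos"],s["time_s"])
E
```

```text
tcp_pos: [0.5365, 0.0917, 0.2651]
time_s: 3.25
tcp_pos: [0.5233, 0.2049, 0.2623]
ee_rot: [[-0.995, -0.105, -0.001], [-0.105, 0.995, -0.0], [0.001, -0.0, -1.0]]
wrist_force: [0.4, -0.3, 0.2]
gripper_width: 0.405
[0.52332524 0.20492656 0.26228684] 3.25
```

View pics/w1c.png

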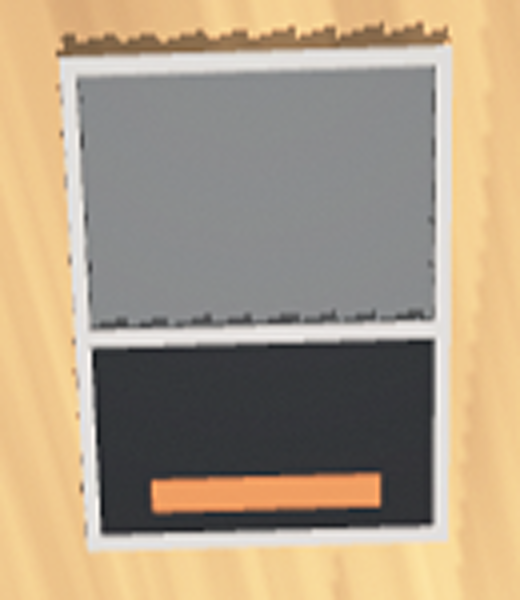

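View pics/w2.png

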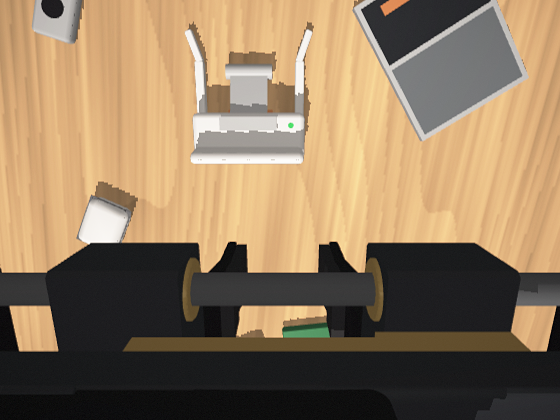

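The w2 view shows the cradle at (190..312, 25..165), with wing tips at the top and the clip at (249,72).

Run:
```python
from h import *
i=cv2.imread("pics/w2.png")[:,:,::-1];crop(i,175,15,150,110,5,"pics/w2c.png")
c=capture("wrist")
z=np.load("w1.npz");T=wc(c,dict(ee_rot=z["rot"],tcp_pos=z["pos"]))
P=np.array([pix2plane(c,T,220+(u+.5)/4-.5,20+(v+.5)/4-.5,.007) for u,v in [(58,57),(450,44),(449,541),(88,551)]])
print(P.round(4),np.linalg.norm(P-np.roll(P,-1,0),axis=1).round(4),P.mean(0).round(4))
h=P[2]+P[3]-P[0]-P[1];print("heading",np.degrees(np.arctan2(h[1],h[0])))
w=P[0]+P[3]-P[1]-P[2];print("y? ",np.degrees(np.arctan2(w[1],w[0])))
```

```text
[[ 0.536  -0.2547  0.007 ]
 [ 0.4432 -0.2322  0.007 ]
 [ 0.4711 -0.1153  0.007 ]
 [ 0.5641 -0.138   0.007 ]] [0.0955 0.1202 0.0958 0.12  ] [ 0.5036 -0.185   0.007 ]
heading 76.51753510393735
y?  -13.698504579367032
```

View pics/w2c.png

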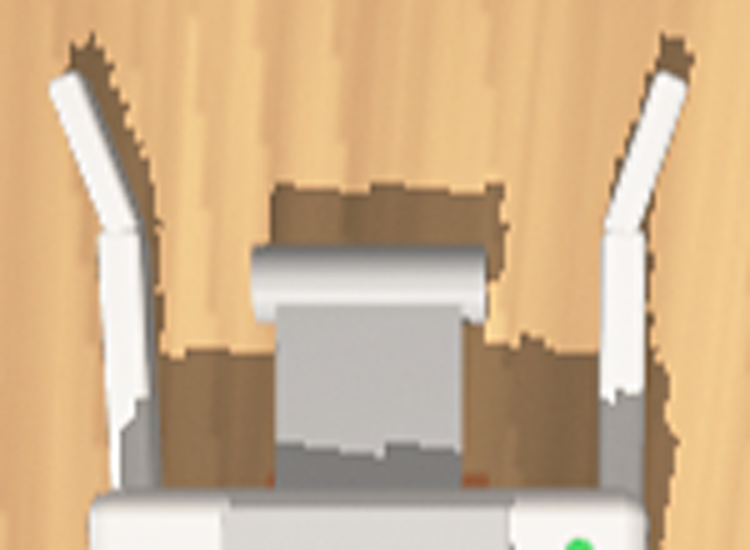

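Run:
```python
from h import *
c=capture("wrist")
z=np.load("w2.npz");T=wc(c,dict(ee_rot=z["rot"],tcp_pos=z["pos"]))
f=lambda u,v,h:pix2plane(c,T,175+(u+.5)/5-.5,15+(v+.5)/5-.5,h)
ml,mr=f(139,228,.012),f(606,231,.012);print("mouth",ml.round(4),mr.round(4),np.linalg.norm(ml-mr))
tl,tr=f(77,72,.012),f(657,72,.012);print("tips",tl.round(4),tr.round(4),np.linalg.norm(tl-tr))
M=(ml+mr)/2;d=mr-ml
for d in (mr-ml,tr-tl):print(np.degrees(np.arctan2(d[1],d[0])))
print("mid",M,(tl+tr)/2,np.linalg.norm(M-(tl+tr)/2));a=M-(tl+tr)/2;print("ax",np.degrees(np.arctan2(a[1],a[0])))
# wall straight sections outer edges
for p,q in (((100,235),(113,485)),((643,235),(647,395))):
  a,b=f(*p,.012),f(*q,.012);print("wall",np.degrees(np.arctan2(*(b-a)[[1,0]])),np.linalg.norm(b-a))
# body top rear edge line
i=cv2.imread("pics/w2.png")[:,:,::-1];crop(i,180,95,140,80,5,"pics/w2d.png")
```

```text
mouth [0.6213 0.0847 0.012 ] [0.5206 0.0747 0.012 ] 0.1011519579306199
tips [0.6358 0.0552 0.012 ] [0.5134 0.0424 0.012 ] 0.12305009095283126
-174.35620380951488
-174.0131772190237
mid [0.57096045 0.07969875 0.012     ] [0.57463326 0.04881478 0.012     ] 0.03110158961393772
ax 96.78193187555631
wall 95.56812683740495 0.05222639845694387
wall 98.37891731364024 0.03304210535317081
```

View pics/w2d.png

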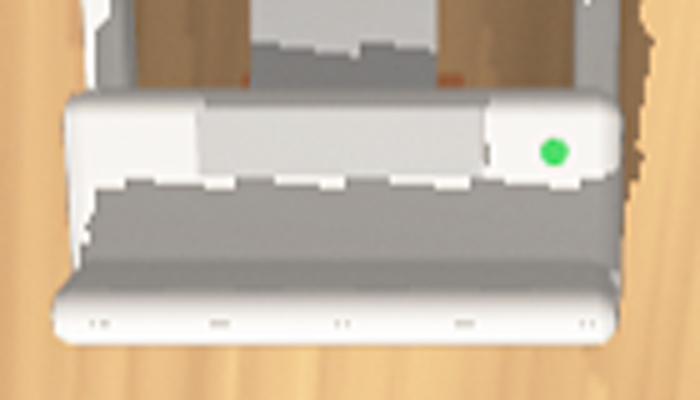

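Battery centre is (0.5036, -0.185), heading 76.4°. The mouth middle is (0.571, 0.080), cradle heading about 96°, and the measured widths of 101 and 123 mm match the description. I move over the grey pad, starting 5 mm behind its centre to allow for creep.

```bash
python3 -m crank '[[0,0,0,0.114],[0,0,0,0.114],[0,0,0,0.114],[-0.0066,-0.0377,0,0],[-0.0066,-0.0377,0,0]]'|grep tcp
python3 -m crank '[[-0.0066,-0.0377,0,0],[-0.0066,-0.0377,0,0],[-0.0066,-0.0377,0,0],[-0.0066,-0.0377,0,0],[-0.0066,-0.0377,0,0]]'|grep tcp
python3 -m crank '[[-0.0066,-0.0377,0,0],[-0.0066,-0.0377,0,0],[-0.0066,-0.0377,0.0,0],[-0.0066,-0.0377,0.0,0],[0,0,0.03,0]]'|grep tcp
python3 -m crank '[[0,0,0.035,0],[0,0,0.035,0],[0,0,0.035,0],[0,0,0.035,0],[0,0,0.035,0]]'
python3 -m crank '[[0,0,0,0],[0,0,0,0]]'
```

```text
tcp_pos: [0.5187, 0.1259, 0.2623]
tcp_pos: [0.5049, -0.067, 0.2631]
tcp_pos: [0.4976, -0.2244, 0.2381]
time_s: 5.07
tcp_pos: [0.4948, -0.218, 0.0567]
ee_rot: [[-0.971, 0.24, 0.001], [0.24, 0.971, -0.0], [-0.001, 0.0, -1.0]]
wrist_force: [1.0, -0.4, -0.4]
gripper_width: 0.396
time_s: 5.23
tcp_pos: [0.4942, -0.2176, 0.0568]
ee_rot: [[-0.971, 0.239, -0.004], [0.239, 0.971, 0.0], [0.004, -0.001, -1.0]]
wrist_force: [-0.5, -0.2, 0.6]
gripper_width: 0.404
```

```bash
python3 -m crank '[[-0.0015,0.003,0,0],[0,0,0.02,0],[0,0,0.018,0],[0,0,0,0],[0,0,0,0]]'
python3 - <<'E'
from h import *
c=capture("scene");crop(c["pixels"],170,170,120,90,6,"pics/sc3.png")
c=capture("side");crop(c["pixels"],260,150,120,90,6,"pics/sd3.png")
E
```

```text
time_s: 5.65
tcp_pos: [0.4992, -0.2142, 0.0215]
ee_rot: [[-0.971, 0.237, 0.003], [0.237, 0.971, -0.001], [-0.003, -0.0, -1.0]]
wrist_force: [0.2, -0.7, 0.2]
gripper_width: 0.407
```

View pics/sc3.png

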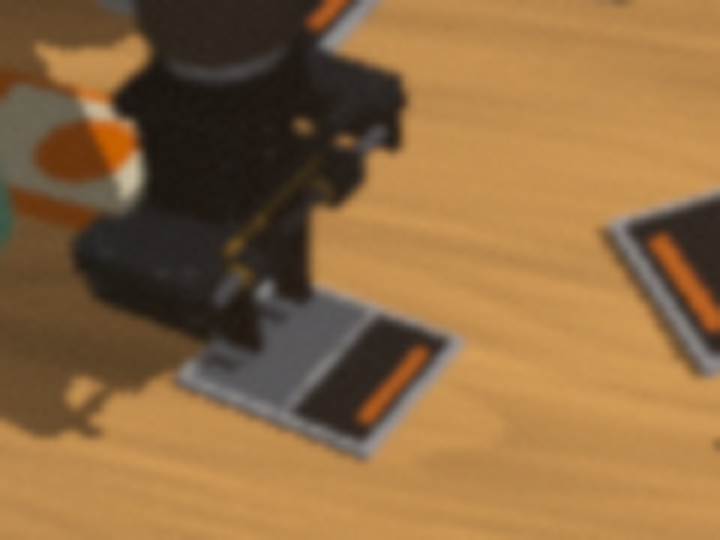

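View pics/sd3.png

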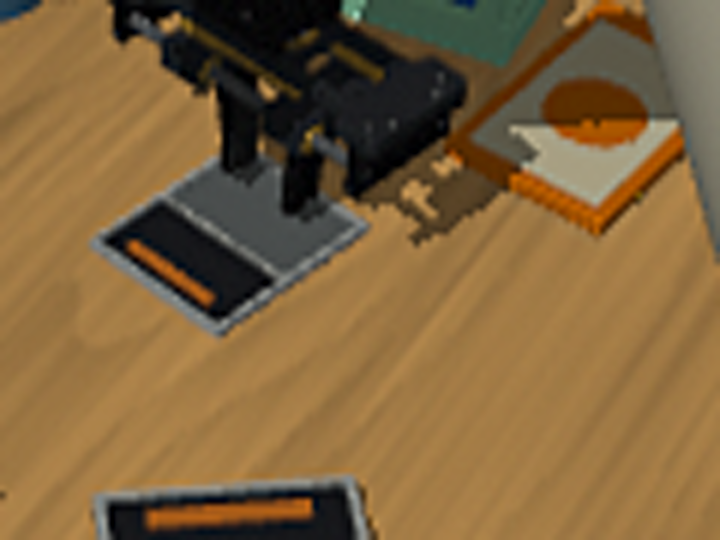

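Both views show the fingers inside the grey pad, clear of the rim. Next I descend slowly, feeling for the pad.

```bash
python3 -m crank '[[0,0,0.005,0],[0,0,0.005,0],[0,0,0,0],[0,0,0,0]]'|egrep 'tcp|force'
python3 -m crank '[[0,0,0.001,0],[0,0,0,0],[0,0,0,0]]'|egrep 'tcp|force'
python3 -m crank '[[0,0,0.001,0],[0,0,0,0],[0,0,0,0]]'|egrep 'tcp|force'
```

```text
tcp_pos: [0.4977, -0.2139, 0.0094]
wrist_force: [0.1, -0.5, 0.5]
tcp_pos: [0.4979, -0.2139, 0.0086]
wrist_force: [-0.7, -0.5, 0.2]
tcp_pos: [0.4979, -0.2139, 0.0075]
wrist_force: [-0.0, 0.4, 0.6]
```

```bash
for i in 1; do python3 -m crank '[[0,0,0.0005,0],[0,0,0,0],[0,0,0,0]]'|egrep 'tcp|force'; done
python3 -m crank '[[0,0,0.0005,0],[0,0,0,0],[0,0,0,0]]'|egrep 'tcp|force'
python3 -m crank '[[0,0,0.0005,0],[0,0,0,0],[0,0,0,0]]'|egrep 'tcp|force'
```

```text
tcp_pos: [0.4979, -0.2139, 0.007]
wrist_force: [0.0, 0.4, -0.3]
tcp_pos: [0.4979, -0.2139, 0.0065]
wrist_force: [-0.8, 0.3, 0.4]
tcp_pos: [0.4979, -0.2139, 0.006]
wrist_force: [0.5, 0.5, -0.4]
```

```bash
python3 -m crank '[[0,0,0.0005,0],[0,0,0,0],[0,0,0,0]]'|egrep 'tcp|force'
python3 -m crank '[[0,0,0.0005,0],[0,0,0,0],[0,0,0,0]]'|egrep 'tcp|force'
```

```text
tcp_pos: [0.4979, -0.2139, 0.0055]
wrist_force: [-0.1, 0.3, 0.6]
tcp_pos: [0.4979, -0.2139, 0.005]
wrist_force: [-0.8, -0.6, 0.3]
```

```bash
python3 -m crank '[[0,0,0.0005,0],[0,0,0,0],[0,0,0,0]]'|egrep 'tcp|force'
python3 -m crank '[[0,0,0.0004,0],[0,0,0,0],[0,0,0,0]]'|egrep 'tcp|force'
```

```text
tcp_pos: [0.498, -0.2139, 0.0048]
wrist_force: [-0.2, 0.6, 2.0]
tcp_pos: [0.498, -0.2139, 0.0048]
wrist_force: [-1.8, 1.2, 5.9]
```

Contact is at z about 4.8 mm, with a stiffness of roughly 10 N/mm. I press to about 11 N and rotate in small steps while watching the force.

```bash
python3 -m crank '[[0,0,0.0003,0],[0,0,0.0002,0],[0,0,0,0],[0,0,0,0]]'|egrep 'tcp|force'
python3 -m crank '[[0,0,0,-0.01],[0,0,0,-0.015],[0,0,0,-0.015],[0,0,0,-0.01],[0,0,0,0]]'
```

```text
tcp_pos: [0.4983, -0.214, 0.0048]
wrist_force: [-2.4, 0.3, 8.8]
time_s: 9.08
tcp_pos: [0.4994, -0.2141, 0.0048]
ee_rot: [[-0.982, 0.188, 0.003], [0.188, 0.982, -0.001], [-0.003, -0.0, -1.0]]
wrist_force: [0.5, -0.4, 5.9]
gripper_width: 0.398
```

```bash
python3 -m crank '[[0,0,0.0003,-0.02],[0,0,0.0002,-0.02],[0,0,0,-0.02],[0,0,0,-0.02],[0,0,0,0]]'
python3 - <<'E'
from h import *
c=capture("scene");crop(c["pixels"],170,170,120,90,6,"pics/sc4.png")
c=capture("side");crop(c["pixels"],260,150,120,90,6,"pics/sd4.png")
E
```

```text
time_s: 9.5
tcp_pos: [0.5003, -0.2142, 0.0048]
ee_rot: [[-0.994, 0.108, 0.005], [0.108, 0.994, -0.001], [-0.005, -0.001, -1.0]]
wrist_force: [1.0, 0.9, 7.6]
gripper_width: 0.401
```

View pics/sd4.png

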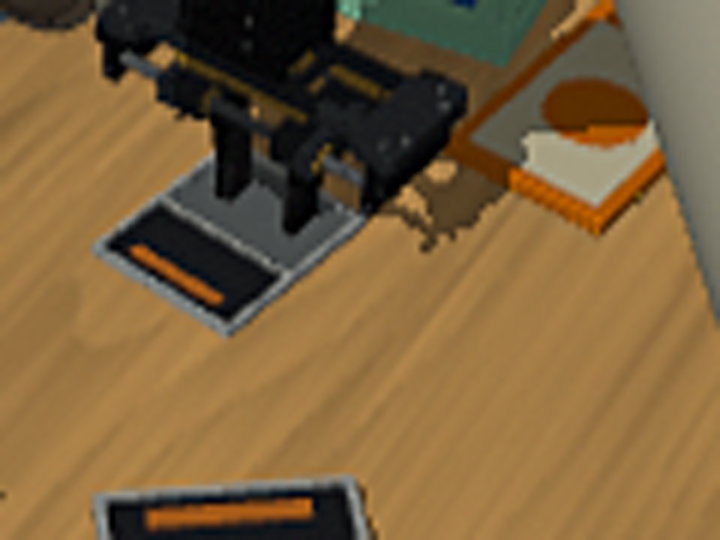

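```bash
cat >> h.py <<'E'
def hd(c,T,x0,y0,k,p,q,z=.007):
    f=lambda u,v:pix2plane(c,T,x0+(u+.5)/k-.5,y0+(v+.5)/k-.5,z)
    a,b=f(*p),f(*q);d=b-a;return np.degrees(np.arctan2(d[1],d[0])).round(2),a.round(4),b.round(4),np.linalg.norm(d).round(4)
E
python3 - <<'E'
from h import *
c=capture("side");T=wc(c)
print(hd(c,T,260,150,6,(218,335),(93,240)));print(hd(c,T,260,150,6,(370,228),(218,335)))
print(hd(c,T,260,150,6,(230,337),(93,245)));print(hd(c,T,260,150,6,(367,212),(230,337)))
E
```

```text
(np.float64(-15.41), array([ 0.473 , -0.1163,  0.007 ]), array([ 0.5658, -0.1419,  0.007 ]), np.float64(0.0963))
(np.float64(76.09), array([ 0.4442, -0.2323,  0.007 ]), array([ 0.473 , -0.1163,  0.007 ]), np.float64(0.1195))
(np.float64(-11.74), array([ 0.467 , -0.1184,  0.007 ]), array([ 0.5638, -0.1386,  0.007 ]), np.float64(0.0989))
(np.float64(82.95), array([ 0.4516, -0.2428,  0.007 ]), array([ 0.467 , -0.1184,  0.007 ]), np.float64(0.1253))
```

View pics/sc4.png

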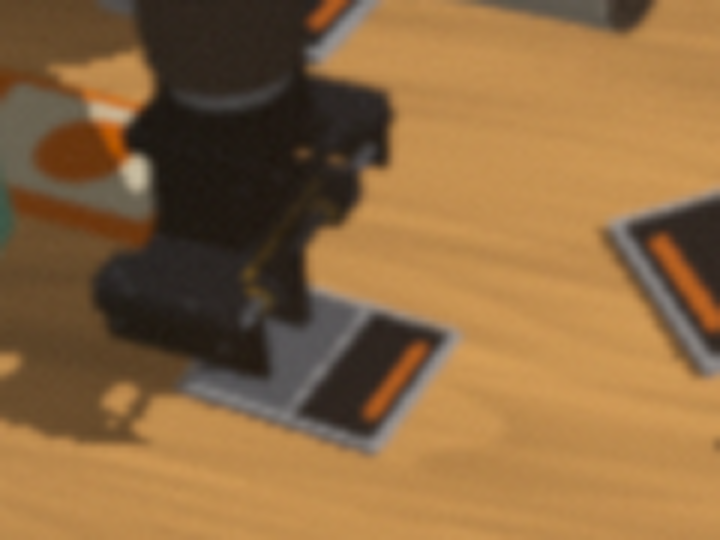

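The battery follows the turn. I continue rotating.

```bash
python3 -m crank '[[0,0,0.0003,-0.02],[0,0,0.0001,-0.03],[0,0,0,-0.03],[0,0,0,-0.03],[0,0,0,-0.02]]'
python3 -m crank '[[0,0,0.0002,-0.02],[0,0,0.0,-0.03],[0,0,0,-0.03],[0,0,0,-0.01],[0,0,0,0]]'
```

```text
time_s: 10.07
tcp_pos: [0.5008, -0.2142, 0.0048]
ee_rot: [[-1.0, -0.022, 0.006], [-0.022, 1.0, -0.001], [-0.006, -0.001, -1.0]]
wrist_force: [1.1, 1.3, 9.1]
gripper_width: 0.404
time_s: 10.48
tcp_pos: [0.501, -0.2143, 0.0048]
ee_rot: [[-0.994, -0.111, 0.007], [-0.111, 0.994, -0.002], [-0.006, -0.002, -1.0]]
wrist_force: [0.3, 0.9, 11.1]
gripper_width: 0.399
```

```bash
python3 -m crank '[[-0.001,0.0015,0,0],[-0.002,0.003,0,0],[-0.002,0.003,0,0],[-0.003,0.0045,0,0],[-0.003,0.0045,0,0]]'|egrep 'tcp|force'
python3 -m crank '[[-0.003,0.0045,0,0],[-0.003,0.0045,0,0],[-0.003,0.0045,0,0],[-0.003,0.0045,0,0],[-0.003,0.0045,0,0]]'|egrep 'tcp|force'
```

```text
tcp_pos: [0.509, -0.1972, 0.0047]
wrist_force: [-1.9, -2.5, 11.5]
tcp_pos: [0.5214, -0.173, 0.0047]
wrist_force: [-1.3, -2.7, 11.8]
```

```bash
python3 -m crank '[[-0.0035,0.0055,0,0],[-0.0035,0.0055,0,0],[-0.0035,0.0055,0,0],[-0.0035,0.0055,0,0],[-0.0035,0.0055,0,0]]'|egrep 'tcp|force'
python3 -m crank '[[-0.0035,0.0055,0,0],[-0.0035,0.0055,0,0],[-0.0035,0.0055,0,0],[-0.0035,0.0055,0,0],[0,0,0,0]]'|egrep 'tcp|force'
python3 - <<'E'
from h import *
c=capture("scene");crop(c["pixels"],200,170,150,110,5,"pics/sc5.png")
c=capture("side");crop(c["pixels"],190,165,150,110,5,"pics/sd5.png")
E
```

```text
tcp_pos: [0.5358, -0.1436, 0.0047]
wrist_force: [-1.0, -2.3, 11.7]
tcp_pos: [0.5479, -0.1192, 0.0047]
wrist_force: [-0.2, 1.6, 10.4]
```

View pics/sd5.png

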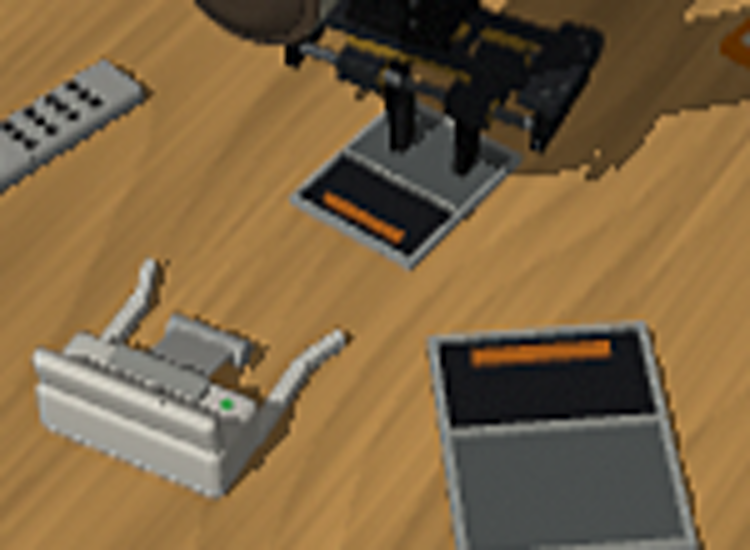

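View pics/sc5.png

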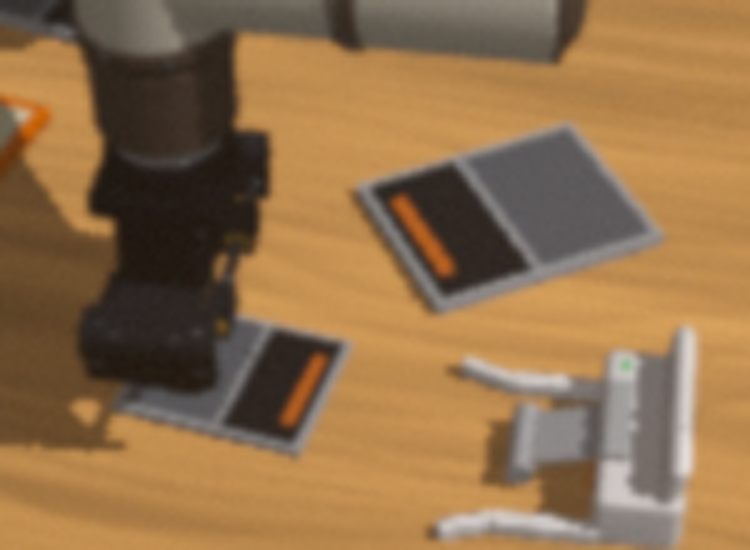

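Run:
```python
from h import *
c=capture("side");T=wc(c)
print(hd(c,T,190,165,5,(410,269),(292,199)));print(hd(c,T,190,165,5,(523,157),(410,269)))
print("cradle tips",hd(c,T,190,165,5,(346,338),(150,264),.012))
c=capture("scene");T=wc(c)
print(hd(c,T,200,170,5,(351,345),(297,456)));print(hd(c,T,200,170,5,(117,409),(297,456)))
print("cradle tips",hd(c,T,200,170,5,(465,364),(440,529),.012))
```

```text
(np.float64(-6.32), array([ 0.5075, -0.0279,  0.007 ]), array([ 0.6014, -0.0383,  0.007 ]), np.float64(0.0945))
(np.float64(85.9), array([ 0.4987, -0.15  ,  0.007 ]), array([ 0.5075, -0.0279,  0.007 ]), np.float64(0.1224))
cradle tips (np.float64(6.39), array([0.5072, 0.0433, 0.012 ]), array([0.6395, 0.0581, 0.012 ]), np.float64(0.1331))
(np.float64(-4.31), array([ 0.5117, -0.0262,  0.007 ]), array([ 0.6074, -0.0334,  0.007 ]), np.float64(0.096))
(np.float64(84.82), array([ 0.5969, -0.1491,  0.007 ]), array([ 0.6074, -0.0334,  0.007 ]), np.float64(0.1162))
cradle tips (np.float64(6.22), array([0.5159, 0.047 , 0.012 ]), array([0.6449, 0.0611, 0.012 ]), np.float64(0.1297))
```

The battery heading is about 85°, so its turn lags the tool and it needs about 11° more. The tip is still within about 2 mm of the pad centre. I press slightly harder and turn further.

```bash
python3 -m crank '[[0,0,0.0003,0],[0,0,0,-0.02],[0,0,0,-0.02],[0,0,0,-0.02],[0,0,0,-0.02]]'|egrep 'tcp|force'
python3 -m crank '[[0,0,0.0001,-0.02],[0,0,0,-0.02],[0,0,0,-0.02],[0,0,0,-0.02],[0,0,0,-0.02]]'
python3 - <<'E'
from h import *
c=capture("scene");crop(c["pixels"],200,170,150,110,5,"pics/sc6.png")
c=capture("side");crop(c["pixels"],190,165,150,110,5,"pics/sd6.png")
E
```

```text
tcp_pos: [0.5486, -0.1194, 0.0048]
wrist_force: [0.3, 1.2, 11.0]
time_s: 13.18
tcp_pos: [0.5488, -0.1195, 0.0047]
ee_rot: [[-0.958, -0.288, 0.007], [-0.288, 0.958, -0.0], [-0.007, -0.003, -1.0]]
wrist_force: [1.4, 1.7, 11.5]
gripper_width: 0.402
```

View pics/sd6.png

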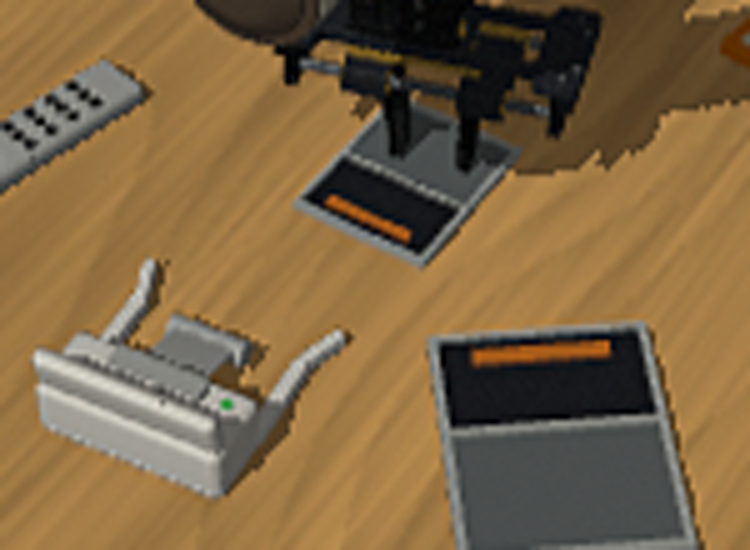

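View pics/sc6.png

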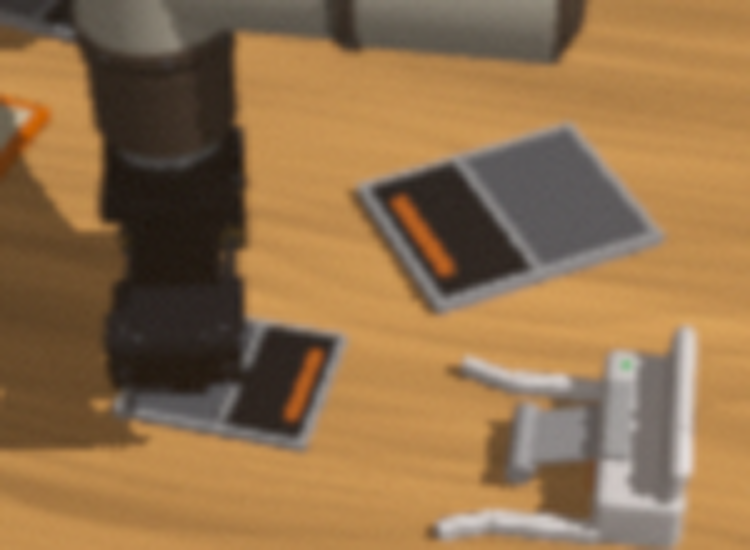

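Run:
```python
from h import *
c=capture("side");T=wc(c)
print(hd(c,T,190,165,5,(424,268),(295,204)));print(hd(c,T,190,165,5,(522,150),(424,268)))
c=capture("scene");T=wc(c)
print(hd(c,T,200,170,5,(345,335),(305,447)));print(hd(c,T,200,170,5,(117,406),(305,447)))
print(sense()["wrist_force"])
```

```text
(np.float64(-1.46), array([ 0.5007, -0.0332,  0.007 ]), array([ 0.5974, -0.0357,  0.007 ]), np.float64(0.0967))
(np.float64(90.83), array([ 0.5025, -0.1552,  0.007 ]), array([ 0.5007, -0.0332,  0.007 ]), np.float64(0.122))
(np.float64(0.79), array([ 0.5041, -0.0321,  0.007 ]), array([ 0.5996, -0.0308,  0.007 ]), np.float64(0.0955))
(np.float64(87.63), array([ 0.5946, -0.15  ,  0.007 ]), array([ 0.5996, -0.0308,  0.007 ]), np.float64(0.1193))
[ 0.59735742  1.74223295 11.22539197]
```

The battery is at about 89.5°. I lift off briefly, turn the fingers back, press again and turn further.

```bash
python3 -m crank '[[0,0,-0.004,0],[0,0,-0.008,0],[0,0,0,0.1],[0,0,0,0.1],[0,0,0,0.1]]'|egrep 'tcp|force'
python3 -m crank '[[0,0,0,0.1],[0,0,0.0,0.02],[0,0,0.005,0],[0,0,0.004,0],[0,0,0,0]]'
```

```text
tcp_pos: [0.545, -0.1196, 0.0143]
wrist_force: [1.1, -0.7, -0.0]
time_s: 14.22
tcp_pos: [0.5454, -0.1196, 0.0049]
ee_rot: [[-0.992, 0.128, -0.0], [0.128, 0.992, -0.0], [0.0, -0.0, -1.0]]
wrist_force: [0.2, -0.4, 0.3]
gripper_width: 0.402
```

```bash
python3 -m crank '[[-0.003,0.0,-0.002,0],[0,0,0.002,0],[0,0,0.0005,0],[0,0,0,0],[0,0,0,0]]'|egrep 'tcp|force'
python3 -m crank '[[0,0,0.0004,0],[0,0,0.0003,0],[0,0,0,0],[0,0,0,0]]'|egrep 'tcp|force'
```

```text
tcp_pos: [0.5489, -0.12, 0.0048]
wrist_force: [1.1, -0.3, 1.2]
tcp_pos: [0.5489, -0.12, 0.0048]
wrist_force: [-0.6, 0.0, 6.0]
```

```bash
python3 -m crank '[[0,0,0.0004,0],[0,0,0.0003,0],[0,0,0,0],[0,0,0,0]]'|egrep 'tcp|force'
python3 -m crank '[[0,0,0.0,-0.02],[0,0,0.0002,-0.025],[0,0,0,-0.025],[0,0,0,-0.025],[0,0,0,-0.025]]'|egrep 'tcp|force|rot'
python3 -m crank '[[0,0,0.0002,-0.02],[0,0,0.0,-0.025],[0,0,0,-0.025],[0,0,0,-0.025],[0,0,0,-0.025]]'|egrep 'tcp|force|rot'
python3 - <<'E'
from h import *
c=capture("scene");crop(c["pixels"],200,170,150,110,5,"pics/sc7.png")
c=capture("side");crop(c["pixels"],190,165,150,110,5,"pics/sd7.png")
E
```

```text
tcp_pos: [0.5489, -0.12, 0.0048]
wrist_force: [-2.4, 1.6, 9.2]
tcp_pos: [0.5504, -0.1201, 0.0048]
ee_rot: [[-1.0, 0.008, 0.005], [0.008, 1.0, -0.0], [-0.005, -0.0, -1.0]]
wrist_force: [1.3, -0.3, 9.4]
tcp_pos: [0.5507, -0.12, 0.0048]
ee_rot: [[-0.994, -0.112, 0.005], [-0.112, 0.994, -0.0], [-0.005, -0.001, -1.0]]
wrist_force: [0.4, 1.3, 8.8]
```

View pics/sd7.png

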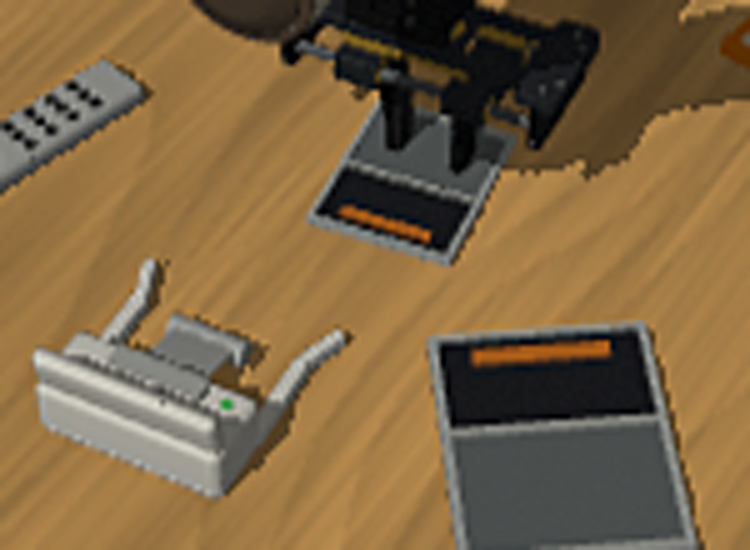

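View pics/sc7.png

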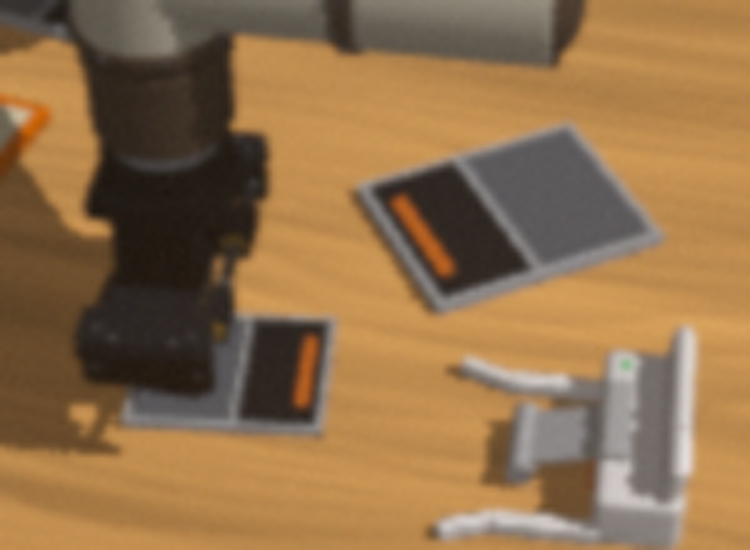

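Run:
```python
from h import *
c=capture("side");T=wc(c)
print(hd(c,T,190,165,5,(453,265),(307,219)));print(hd(c,T,190,165,5,(516,135),(453,265)))
c=capture("scene");T=wc(c)
print(hd(c,T,200,170,5,(336,320),(322,434)));print(hd(c,T,200,170,5,(123,426),(322,434)))
```

```text
(np.float64(9.42), array([ 0.4872, -0.045 ,  0.007 ]), array([ 0.5838, -0.0289,  0.007 ]), np.float64(0.0979))
(np.float64(102.01), array([ 0.5128, -0.1651,  0.007 ]), array([ 0.4872, -0.045 ,  0.007 ]), np.float64(0.1228))
(np.float64(10.32), array([ 0.4925, -0.041 ,  0.007 ]), array([ 0.5873, -0.0238,  0.007 ]), np.float64(0.0963))
(np.float64(100.54), array([ 0.6091, -0.1409,  0.007 ]), array([ 0.5873, -0.0238,  0.007 ]), np.float64(0.1191))
```

The re-grip stuck well and the battery is now at about 100.6°, about 4.5° past the cradle's 96°. I turn back slightly and slide toward the mouth line.

```bash
python3 -m crank '[[0,0,0.0002,0.02],[0,0,0.0,0.02],[0,0,0,0.02],[0,0,0,0.02],[0,0,0.0002,0]]'|egrep 'tcp|force|rot'
python3 -m crank '[[-0.001,0.002,0,0],[-0.002,0.004,0,0],[-0.002,0.004,0,0],[-0.002,0.004,0,0],[-0.002,0.004,0,0]]'|egrep 'tcp|force'
python3 -m crank '[[-0.002,0.004,0,0],[-0.002,0.004,0,0],[-0.002,0.004,0,0],[-0.002,0.004,0,0],[-0.002,0.004,0,0]]'|egrep 'tcp|force'
python3 -m crank '[[-0.002,0.004,0,0],[-0.002,0.004,0,0],[-0.002,0.004,0,0],[-0.002,0.004,0,0],[0,0,0,0]]'|egrep 'tcp|force'
python3 - <<'E'
from h import *
c=capture("scene");crop(c["pixels"],200,170,150,110,5,"pics/sc8.png")
c=capture("side");crop(c["pixels"],190,165,150,110,5,"pics/sd8.png")
E
```

```text
tcp_pos: [0.5498, -0.1203, 0.0048]
ee_rot: [[-1.0, -0.031, 0.003], [-0.031, 1.0, -0.001], [-0.003, -0.001, -1.0]]
wrist_force: [-1.6, 0.4, 15.0]
tcp_pos: [0.5582, -0.1025, 0.0047]
wrist_force: [-2.3, -2.7, 12.8]
tcp_pos: [0.5676, -0.0821, 0.0048]
wrist_force: [-1.1, -3.1, 12.6]
tcp_pos: [0.5755, -0.0652, 0.0048]
wrist_force: [-0.6, 1.3, 12.6]
```

View pics/sd8.png

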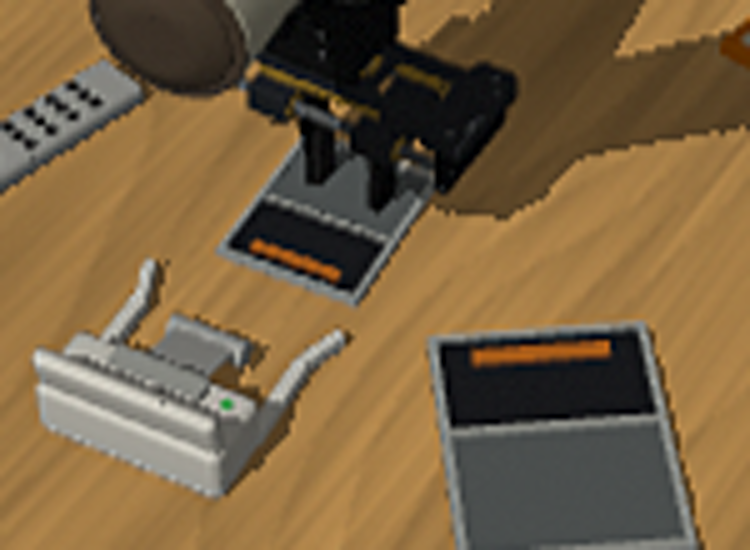

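View pics/sc8.png

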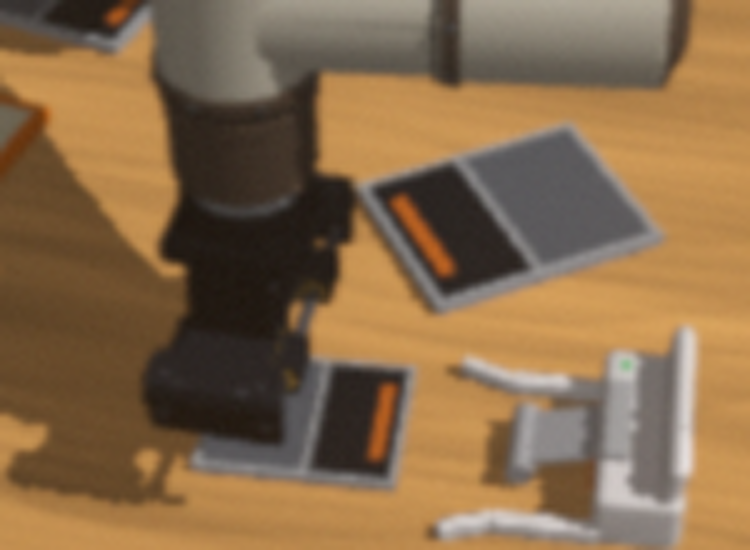

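Run:
```python
from h import *
c=capture("side");T=wc(c)
print(hd(c,T,190,165,5,(357,303),(219,249)));print(hd(c,T,190,165,5,(437,187),(357,303)))
print("mouth tips",hd(c,T,190,165,5,(346,338),(150,264),.012))
c=capture("scene");T=wc(c)
print(hd(c,T,200,170,5,(414,369),(396,487)));print(hd(c,T,200,170,5,(191,467),(396,487)))
print(sense()["time_s"])
```

```text
(np.float64(5.21), array([0.5194, 0.0129, 0.007 ]), array([0.6147, 0.0216, 0.007 ]), np.float64(0.0957))
(np.float64(95.9), array([ 0.5307, -0.0969,  0.007 ]), array([0.5194, 0.0129, 0.007 ]), np.float64(0.1103))
mouth tips (np.float64(6.39), array([0.5072, 0.0433, 0.012 ]), array([0.6395, 0.0581, 0.012 ]), np.float64(0.1331))
(np.float64(7.27), array([0.5226, 0.0166, 0.007 ]), array([0.6167, 0.0286, 0.007 ]), np.float64(0.0949))
(np.float64(96.42), array([ 0.6302, -0.0912,  0.007 ]), array([0.6167, 0.0286, 0.007 ]), np.float64(0.1206))
18.2
```

Heading is now about 96°, matching the cradle. It needs about 10.5 mm of sideways shift (world +x). I do that, then check.

```bash
python3 -m crank '[[-0.0015,0.001,0,0],[-0.003,0.002,0,0],[-0.003,0.002,0,0],[-0.003,0.002,0,0],[0,0,0,0]]'|egrep 'tcp|force|rot'
python3 - <<'E'
from h import *
c=capture("scene");crop(c["pixels"],230,205,120,90,6,"pics/sc9.png")
c=capture("side");crop(c["pixels"],185,185,120,90,6,"pics/sd9.png")
E
```

```text
tcp_pos: [0.5855, -0.058, 0.0048]
ee_rot: [[-0.999, -0.032, 0.003], [-0.032, 0.999, -0.001], [-0.003, -0.001, -1.0]]
wrist_force: [-2.1, -0.8, 11.8]
```

View pics/sd9.png

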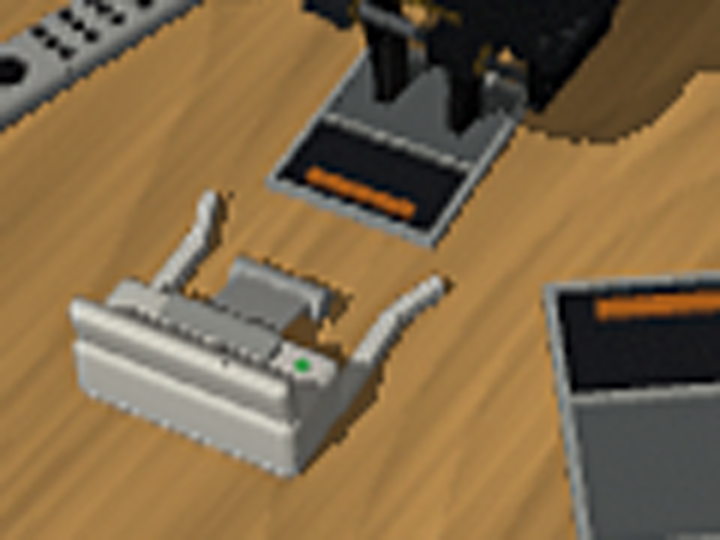

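View pics/sc9.png

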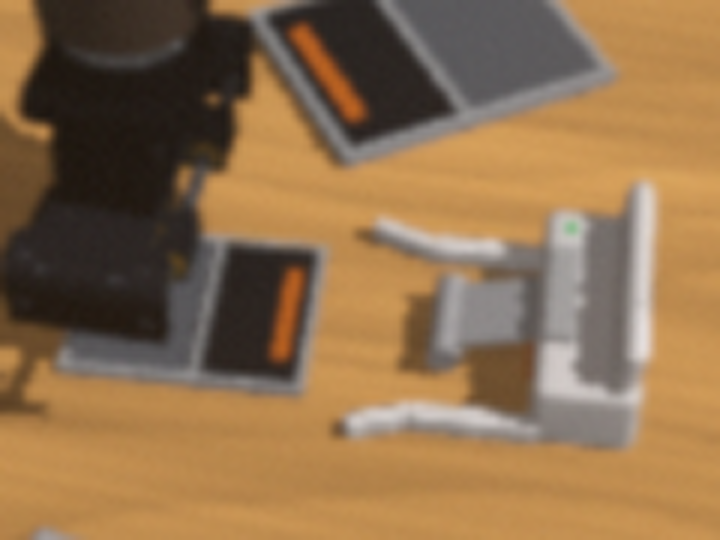

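Run:
```python
from h import *
a=np.array([-.106,.994]);n=np.array([.994,.106])
for cam,x0,y0,b,t,m in (("side",185,185,((430,245),(268,184)),((443,283),(210,197)),None),("scene",230,205,((327,248),(303,392)),((379,223),(346,427)),None)):
    c=capture(cam);T=wc(c)
    B=hd(c,T,x0,y0,6,*b);W=hd(c,T,x0,y0,6,*t,.012);print(B,W)
    d=(W[1]+W[2]-B[1]-B[2])[:2]/2;print(cam,"along",d@a,"lat",d@n)
```

```text
(np.float64(6.19), array([0.5308, 0.0214, 0.007 ]), array([0.6232, 0.0314, 0.007 ]), np.float64(0.0929)) (np.float64(6.89), array([0.5091, 0.0425, 0.012 ]), array([0.6395, 0.0582, 0.012 ]), np.float64(0.1313))
side along 0.024092500000000003 lat -0.00014509999999997957
(np.float64(6.47), array([0.5317, 0.0241, 0.007 ]), array([0.6264, 0.0348, 0.007 ]), np.float64(0.0953)) (np.float64(5.81), array([0.5131, 0.0469, 0.012 ]), array([0.6464, 0.0604, 0.012 ]), np.float64(0.1339))
scene along 0.0239806 lat 0.0032610000000000343
```

The lateral offset is within 0–3 mm and the angle is aligned. I advance along the cradle axis, about 107 mm to go.

```bash
python3 -m crank '[[0,0.003,0.0001,0],[0,0.005,0,0],[0,0.005,0,0],[0.0002,0.005,0,0],[0.0003,0.005,0,0]]'|egrep 'tcp|force|rot'
python3 -m crank '[[0.0003,0.005,0,0],[0.0004,0.005,0,0],[0.0004,0.005,0,0],[0.0004,0.005,0,0],[0,0,0,0]]'|egrep 'tcp|force|rot'
python3 - <<'E'
from h import *
c=capture("scene");crop(c["pixels"],230,205,120,90,6,"pics/sc10.png")
c=capture("side");crop(c["pixels"],185,185,120,90,6,"pics/sd10.png")
E
```

```text
tcp_pos: [0.5848, -0.0354, 0.0047]
ee_rot: [[-0.999, -0.031, 0.004], [-0.031, 1.0, -0.001], [-0.004, -0.001, -1.0]]
wrist_force: [-0.5, -2.3, 10.9]
tcp_pos: [0.5826, -0.0145, 0.0047]
ee_rot: [[-0.999, -0.032, 0.004], [-0.032, 0.999, -0.0], [-0.004, -0.0, -1.0]]
wrist_force: [-0.5, 0.4, 11.7]
```

View pics/sd10.png

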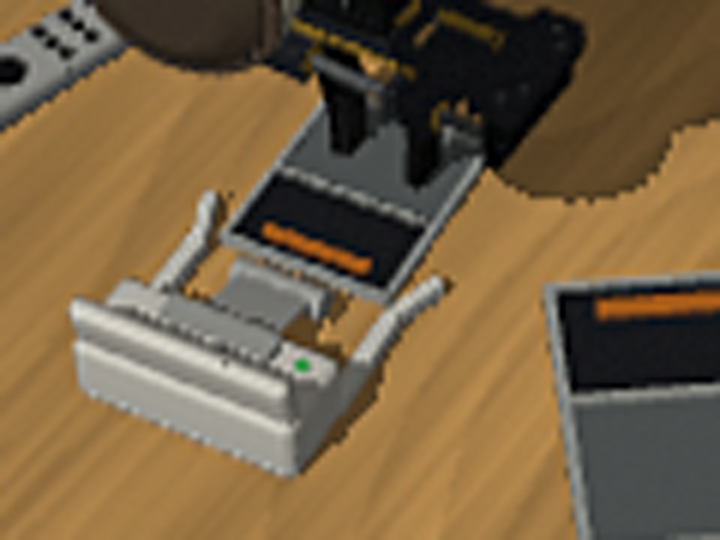

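View pics/sc10.png

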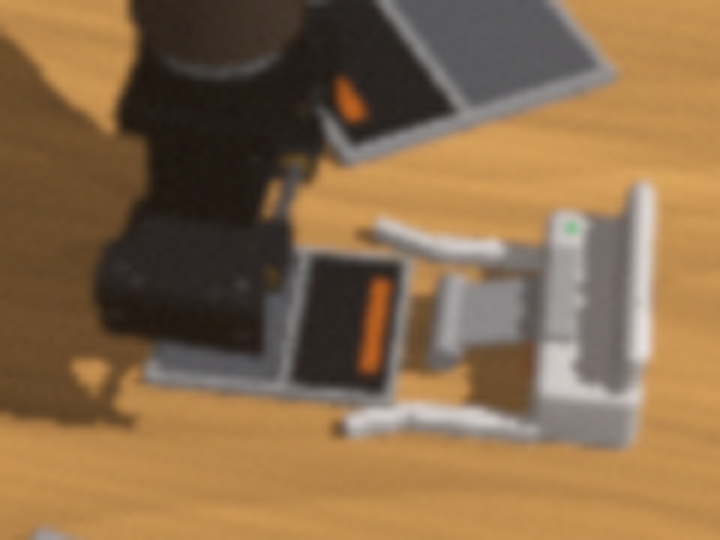

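Run:
```python
from h import *
a=np.array([-.106,.994]);n=np.array([.994,.106])
for cam,x0,y0,b,t in (("side",185,185,((388,302),(222,239)),((443,283),(210,197))),("scene",230,205,((411,260),(393,403)),((379,223),(346,427)))):
    c=capture(cam);T=wc(c)
    B=hd(c,T,x0,y0,6,*b);W=hd(c,T,x0,y0,6,*t,.012);print(B)
    d=(W[1]+W[2]-B[1]-B[2])[:2]/2;print(cam,"along",d@a,"lat",d@n)
```

```text
(np.float64(6.55), array([0.5274, 0.0637, 0.007 ]), array([0.6203, 0.0744, 0.007 ]), np.float64(0.0935))
side along -0.0186355 lat -0.0015348999999999383
(np.float64(6.6), array([0.5299, 0.0671, 0.007 ]), array([0.6229, 0.0779, 0.007 ]), np.float64(0.0936))
scene along -0.019091999999999994 lat 0.0013317999999999644
```

Centred within ±1.5 mm and aligned, copper end about 11 mm before the mouth. I raise the press to about 16 N and continue.

```bash
python3 -m crank '[[0,0,0.0003,0],[0,0,0.0003,0],[0,0,0,0]]'|egrep 'tcp|force'
python3 -m crank '[[0.0002,0.003,0,0],[0.0002,0.003,0,0],[0.0002,0.003,0,0],[0.0002,0.003,0,0]]'|egrep 'tcp|force'
```

```text
tcp_pos: [0.5827, -0.0146, 0.0047]
wrist_force: [-0.8, 1.2, 15.6]
tcp_pos: [0.582, -0.0035, 0.0047]
wrist_force: [-0.4, -3.1, 13.0]
```

```bash
python3 -m crank '[[0.0002,0.003,0.0003,0],[0.0002,0.003,0.0,0],[0.0002,0.003,0,0],[0.0002,0.003,0,0]]'|egrep 'tcp|force'
python3 -m crank '[[0.0002,0.002,0.0001,0],[0.0002,0.002,0.0,0],[0.0002,0.002,0,0],[0.0002,0.002,0,0]]'|egrep 'tcp|force'
```

```text
tcp_pos: [0.5809, 0.0077, 0.0047]
wrist_force: [0.2, -6.0, 15.3]
tcp_pos: [0.5801, 0.0158, 0.0047]
wrist_force: [0.7, -6.3, 15.3]
```

```bash
python3 -m crank '[[0.0002,0.002,0.0002,0],[0.0002,0.002,0.0,0],[0.0002,0.002,0,0],[0.0002,0.002,0,0]]'|egrep 'tcp|force'
python3 - <<'E'
from h import *
c=capture("scene");crop(c["pixels"],230,205,120,90,6,"pics/sc11.png")
c=capture("side");crop(c["pixels"],185,185,120,90,6,"pics/sd11.png");print(sense()["time_s"])
E
```

```text
tcp_pos: [0.5792, 0.0237, 0.0047]
wrist_force: [2.0, -6.9, 16.0]
21.5333
```

View pics/sd11.png

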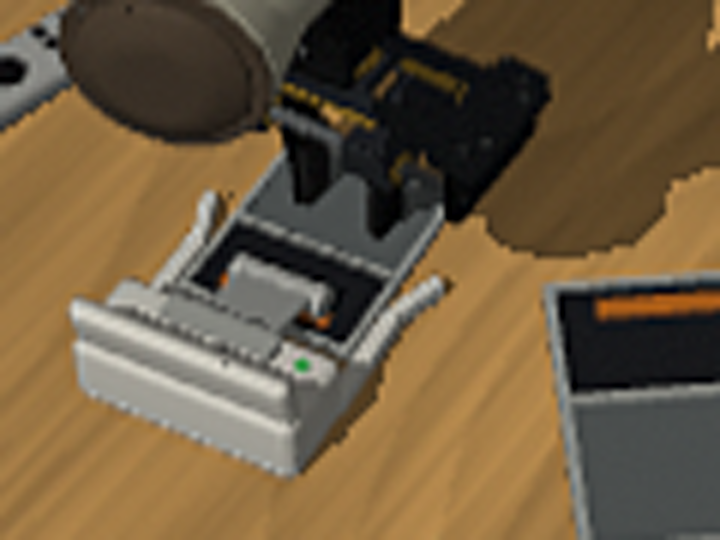

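View pics/sc11.png

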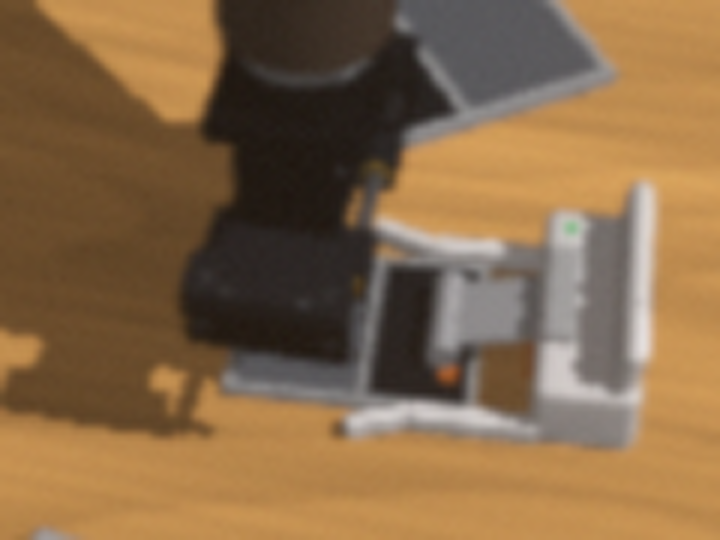

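The battery is under the clip, with about 27 mm to go. I continue and watch for the rise in force at the stop.

```bash
python3 -m crank '[[0.0001,0.002,0.0,0],[0.0001,0.002,0.0,0],[0.0001,0.002,0,0],[0.0001,0.002,0,0]]'|egrep 'tcp|force'
python3 -m crank '[[0.0001,0.002,0.0,0],[0.0001,0.002,0.0,0],[0.0001,0.002,0,0],[0.0001,0.002,0,0]]'|egrep 'tcp|force'
```

```text
tcp_pos: [0.5784, 0.0317, 0.0047]
wrist_force: [1.3, -7.0, 17.2]
tcp_pos: [0.5777, 0.0396, 0.0047]
wrist_force: [1.4, -7.6, 17.5]
```

```bash
python3 -m crank '[[0.0001,0.0015,-0.0001,0],[0.0001,0.0015,0.0,0],[0.0001,0.0015,0,0]]'|egrep 'tcp|force'
python3 -m crank '[[0.0001,0.001,-0.0001,0],[0.0001,0.001,0.0,0],[0.0001,0.001,0,0]]'|egrep 'tcp|force|rot'
python3 - <<'E'
from h import *
c=capture("scene");crop(c["pixels"],230,205,120,90,6,"pics/sc12.png")
c=capture("side");crop(c["pixels"],185,185,120,90,6,"pics/sd12.png");print(sense()["time_s"])
E
```

```text
tcp_pos: [0.5772, 0.0441, 0.0047]
wrist_force: [0.6, -7.5, 17.2]
tcp_pos: [0.5768, 0.0472, 0.0047]
ee_rot: [[-0.999, -0.032, 0.005], [-0.032, 0.999, -0.001], [-0.005, -0.001, -1.0]]
wrist_force: [0.8, -7.1, 15.3]
22.8
```

View pics/sd12.png

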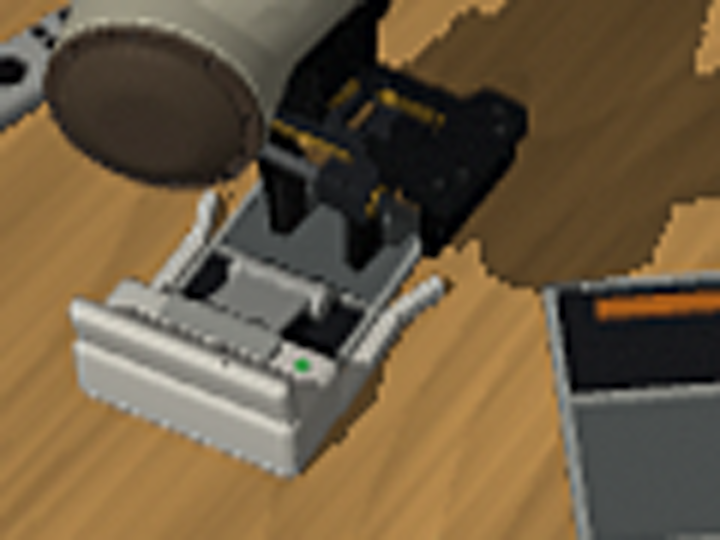

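View pics/sc12.png

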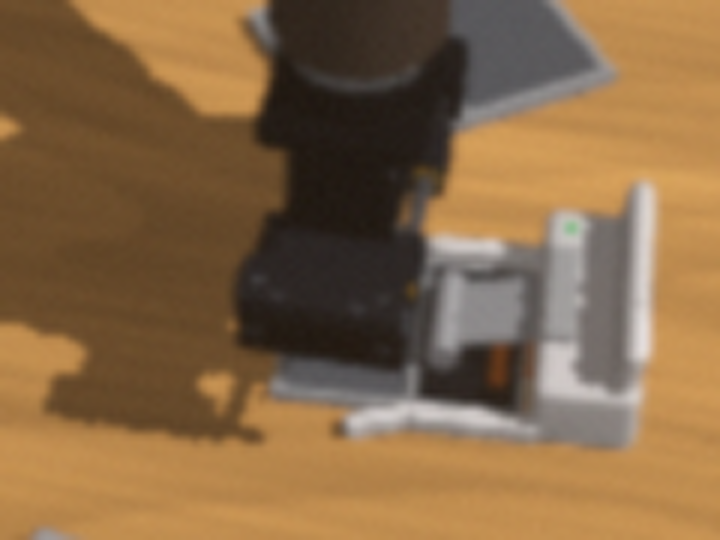

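```bash
python3 -m crank '[[0.0001,0.001,0.0001,0],[0.0001,0.001,0.0,0],[0.0001,0.001,0,0]]'|egrep 'tcp|force'
python3 -m crank '[[0.0,0.001,0,0],[0.0001,0.001,0.0,0],[0,0,0,0]]'|egrep 'tcp|force'
```

```text
tcp_pos: [0.5765, 0.0498, 0.0047]
wrist_force: [2.3, -12.6, 14.9]
tcp_pos: [0.5764, 0.0507, 0.0047]
wrist_force: [3.3, -13.0, 16.7]
```

The force jumped to 13 N, which looks like the end stop. I'll verify in the images.

```bash
python3 -m crank '[[0,0.0005,0,0],[0,0.0005,0,0],[0,0,0,0],[0,0,0,0]]'|egrep 'tcp|force'
python3 - <<'E'
from h import *
c=capture("scene");crop(c["pixels"],270,220,90,70,8,"pics/sc13.png")
c=capture("side");crop(c["pixels"],190,190,90,70,8,"pics/sd13.png");print(sense()["time_s"])
E
```

```text
tcp_pos: [0.5763, 0.0513, 0.0047]
wrist_force: [3.5, -14.8, 16.0]
23.7333
```

View pics/sd13.png

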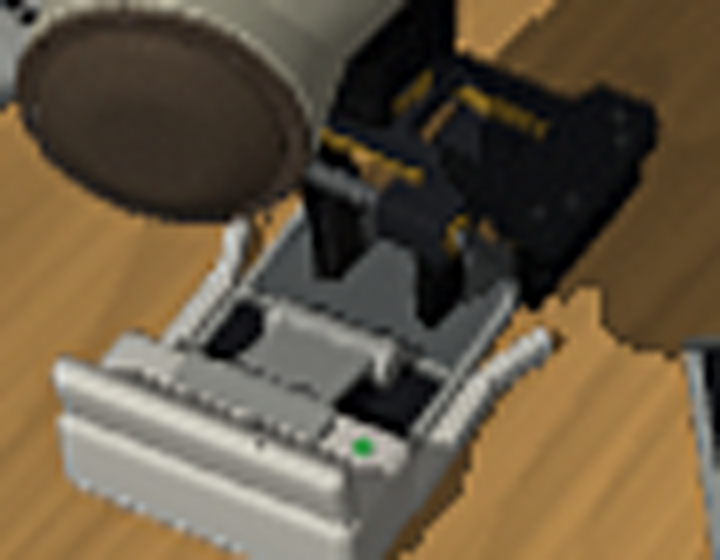

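View pics/sc13.png

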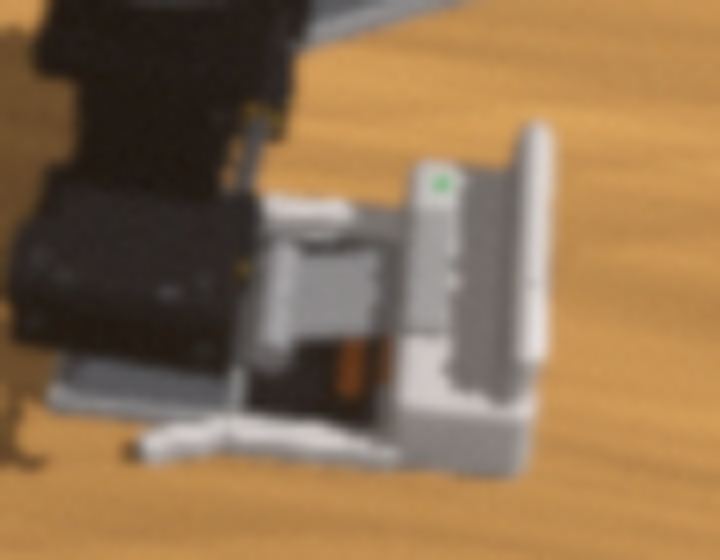

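Run:
```python
from h import *
a=np.array([-.106,.994]);n=np.array([.994,.106])
c=capture("scene");T=wc(c)
f=lambda u,v,z:pix2plane(c,T,270+(u+.5)/8-.5,220+(v+.5)/8-.5,z)[:2]
tip=np.array([.5798,.0537]) # x=-30 in scene-camera terms
for nm,p,z in (("rear corner",(48,405),.007),("bar rear edge near wall",(227,405),.007),("copper rim front",(378,425),.007),("stripe mid",(350,365),.007)):
    q=f(*p,z);print(nm,q.round(4),"x",((q-tip)@a-.030).round(4),"lat",((q-tip)@n).round(4))
```

```text
rear corner [0.6304 0.0225] x -0.0664 lat 0.047
bar rear edge near wall [0.6153 0.0845] x -0.0031 lat 0.0386
copper rim front [0.6117 0.1383] x 0.0507 lat 0.0407
stripe mid [0.5866 0.1238] x 0.0389 lat 0.0141
```

Force and position both agree with being home: the rear corner reads -66 mm against -65 expected, within calibration. I give one slightly firmer push to seat it, then lift off.

```bash
python3 -m crank '[[0,0,0.0002,0],[0,0.0005,0,0],[0,0.0005,0,0],[0,0,0,0],[0,0,0,0]]'|egrep 'tcp|force'
python3 -m crank '[[0,0,-0.001,0],[0,0,-0.002,0],[0,0,-0.008,0],[0,0,-0.03,0],[0,0,-0.035,0]]'|egrep 'tcp|force'
python3 -m crank '[[0,0,-0.035,0],[0,0.015,-0.035,0],[0,0.035,-0.03,0],[0,0.035,0,0],[0,0,0,0]]'|egrep 'tcp|force'
python3 - <<'E'
from h import *
c=capture("scene");crop(c["pixels"],270,220,90,70,8,"pics/sc14.png")
c=capture("side");crop(c["pixels"],190,190,90,70,8,"pics/sd14.png");print(sense()["time_s"])
E
```

```text
tcp_pos: [0.5762, 0.052, 0.0047]
wrist_force: [2.9, -14.5, 16.8]
tcp_pos: [0.5708, 0.0549, 0.0751]
wrist_force: [0.8, 0.2, -0.4]
tcp_pos: [0.5718, 0.1421, 0.1764]
wrist_force: [0.2, -0.4, -0.9]
25.1333
```

View pics/sc14.png

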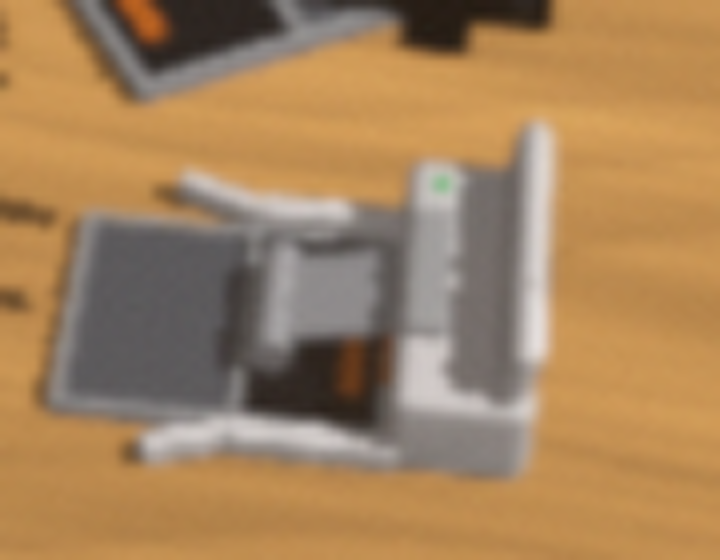

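View pics/sd14.png

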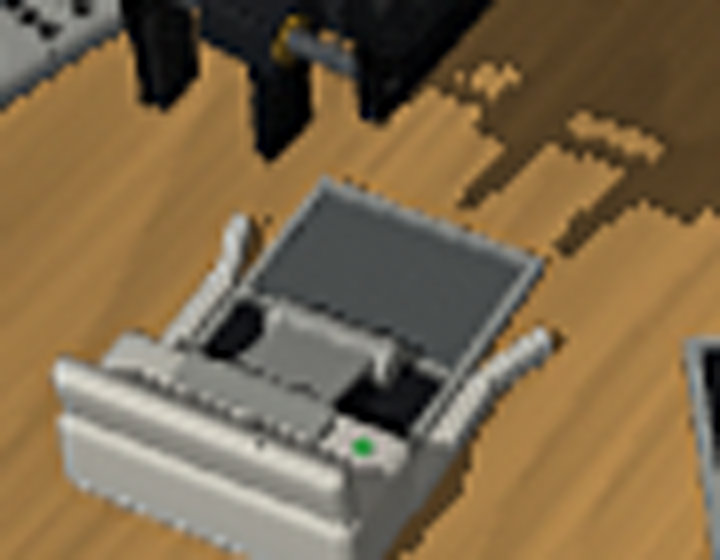

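Released. I check with the wrist camera from the earlier vantage point.

```bash
python3 -m crank '[[0,0.02,-0.03,-0.04],[0,0.02,-0.03,-0.03],[0,0.015,-0.025,0],[0,0,0,0],[0,0,0,0]]'|egrep 'tcp|force'
python3 - <<'E'
from h import *
s=sense();c=capture("wrist");cv2.imwrite("pics/w3.png",c["pixels"][:,:,::-1]);np.savez("w3.npz",pos=s["tcp_pos"],rot=s["ee_rot"]);crop(c["pixels"],160,0,180,140,4,"pics/w3c.png")
E
```

```text
tcp_pos: [0.5675, 0.192, 0.2596]
wrist_force: [0.9, 0.1, 0.1]
```

View pics/w3.png

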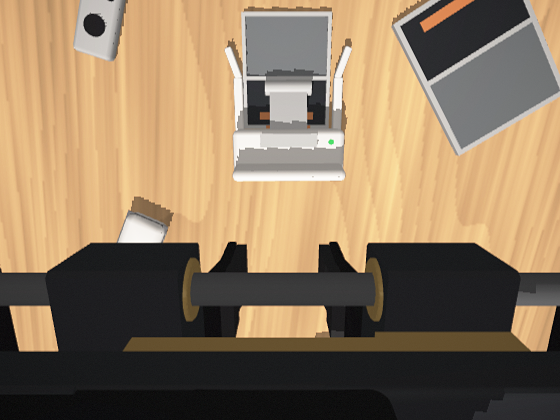

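Run:
```python
from h import *
i=cv2.imread("pics/w3.png")[:,:,::-1];crop(i,220,0,135,135,5,"pics/w3d.png")
```

```text
(no output)
```

View pics/w3d.png

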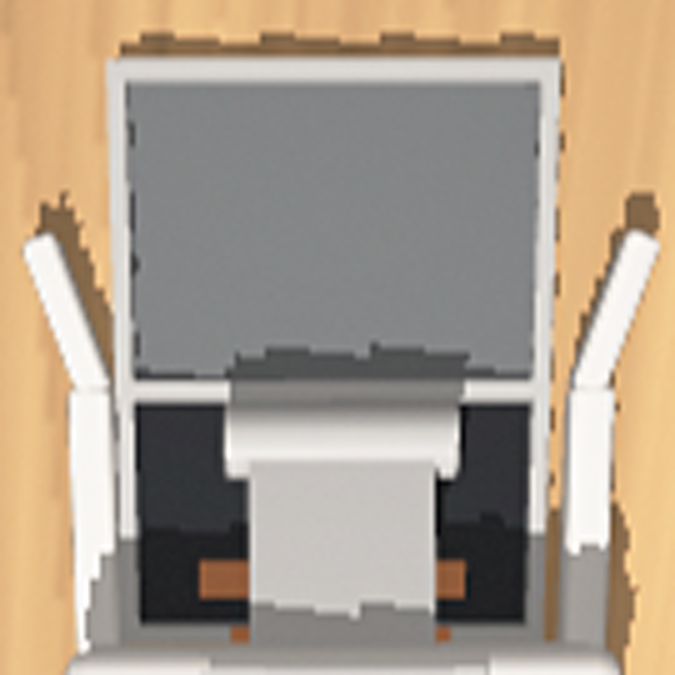

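Run:
```python
from h import *
c=capture("wrist");z=np.load("w3.npz");T=wc(c,dict(ee_rot=z["rot"],tcp_pos=z["pos"]))
f=lambda u,v,h:pix2plane(c,T,220+(u+.5)/5-.5,(v+.5)/5-.5,h)
ml,mr=f(107,388,.012),f(574,388,.012);tl,tr=f(50,235,.012),f(632,235,.012)
rl,rr=f(107,58,.007),f(560,58,.007);bl,br=f(130,381,.007),f(535,381,.007)
fl,fr=f(135,640,.007),f(535,640,.007)
w=mr-ml;y=-w[:2]/np.linalg.norm(w);n=-y;a=np.array([-n[1],n[0]]);a=a if a[1]>0 else -a
M=((ml+mr)/2)[:2]
print("mouth w",np.linalg.norm(w),"tips",np.linalg.norm(tr-tl),"tip x",((tl+tr)/2)[:2]@a-M@a)
for nm,p,q in (("rear",rl,rr),("bar rear",bl,br),("front",fl,fr)):
    m=(p+q)[:2]/2;d=(q-p);print(nm,"x",(m-M)@a,"lat",(m-M)@n,"w",np.linalg.norm(d),"ang",np.degrees(np.arctan2(d[1],d[0])-np.arctan2(w[1],w[0])))
```

```text
mouth w 0.1016152515870736 tips 0.12405827998546923 tip x -0.0306922761880841
rear x -0.06596600020108134 lat -0.0016674133562439568 w 0.09549013899357363 ang -0.009780527814290774
bar rear x -0.001950851167883107 lat -0.0016994354014692326 w 0.08911662395600543 ang -0.00021656571751503678
front x 0.053584872186679934 lat -0.0009751011068475473 w 0.09122459363108051 ang 0.008080571674160802
```

The battery reads about 1 mm from fully home, 1.7 mm off centre and aligned within 0.01°. All are within tolerance. Nothing is touching the arm, so I hand it in.

```bash
python3 -c "
from station import finish_job,sense
print(sense()['wrist_force'],sense()['time_s']);print(finish_job())"
```

```text
[-0.01199336 -0.19994715 -0.50908994] 25.65
the job is handed in; nothing more can be done
None
```

The 120 x 96 mm battery is in the cradle under the spring clip, against the end stop, and let go. I handed the job in at 25.65 s; the interface gives no verdict.

**How it went:** I picked out the target by size: it measured 118–120 x 96 mm, the other two about 163 x 130 mm. The pad was at z about 4.8 mm. I pressed at about 9–17 N, turned the battery about 20° and slid it in. The first turn lagged badly (it moved less than half as far as the fingers), so I lifted off once, re-aligned the fingers and pressed again. The second turn overshot by about 4.5°, which I corrected before the mouth.

**Final checks:**
- **End stop:** the horizontal force rose from 7 N to about 14.5 N and the fingers nearly stopped advancing.
- **Position:** the last wrist picture puts the battery about 1 mm short of nominal home and 1.7 mm off centre, with an angle error of about 0.01°. The depth error is within the calibration accuracy (about 2 mm).
- **Release:** the wrist force was near zero with the arm raised clear.

**Not checked or in disagreement:**
- The scene and side cameras disagreed by about 3–5 mm throughout, so I relied on the wrist camera and relative measurements.
- I did not re-measure the other objects. The arm was never brought into contact with them.
- I judged the clip to be riding on the battery only from the pictures, as its angle cannot be read.

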